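Fit the battery under the relay shelf of a mower's battery carrier

TASK

Pick up the battery, set it down in the carrier's tray in front of the shelf, terminals towards the shelf, then slide it in under the shelf until it bears on the rubber buffer at the back; its live terminals must never touch the steel shelf. Push the sliding clamp up against the battery so that it stays gently squeezed between clamp and buffer, without forcing it, and let go. Leave the wheel, the blade and the screwdriver where they lie.

Things in the scene. Friction and masses are not known exactly. Their poses are not given: they have to be found in the camera images.
- battery_center (a point): Centre of the loose battery: upright block 150 long (its x) x 66 wide (y) x 70 mm tall (z), light case, dark lid. Two brass terminal posts, 12 mm thick, 9 mm tall, stand on the lid near its +x end. Mass 0.55 to 0.9 kg. Starts upright on the bench. Grip across the 66 mm width at or above this half-way height, so that the fingers clear the tray's flanges.
- battery_terminals (a point): Point midway between the tops of the two terminal posts: 55 mm along the battery's +x from its centre and 44 mm above it. The posts stand 19 mm either side of it in y and are live.
- battery: The same battery; origin at the centre of its underside, axes as for battery_center.
- carrier: Fixed mower battery carrier. Origin on the bench; +x = way in, y across, z up. Tray floor at z 6 mm, x -181 to 164; flanges 72 mm apart, up to z 14, x -115 to 165. Under the shelf hides a slotted back stop with a soft rubber buffer (5 N per mm, 7 mm travel, right at 5 to 8 N, harmed above 16 N), its face set somewhere at x 118 to 142. Battery slides on the floor with 1 to 2 N.
- shelf: Bare sheet-steel shelf fixed to the carrier, same origin and axes as the carrier. It overhangs the inner end of the tray from x 55 to 165 mm, 108 mm wide; its underside is at z 93 mm, 8 mm above the terminals of a battery standing on the tray floor. Front lip up to z 108; fuse box and relay on it from x 96 mm inwards, up to z 139 mm.
- shelf_edge (a point): Middle of the lower front edge of the shelf: x 55, y 0, z 93 mm in the carrier's frame.
- clamp: Sliding clamp on the tray, in front of the battery's place. Origin at the foot of its rubber pressing face, tray floor height (carrier z 6 mm); x, y, z as the carrier. Block 25 mm thick (x -25 to 0), 56 wide, 40 tall; on it a finger tab 14 (x) x 16 (y) mm, centred at x -15, z 40 to 70. It slides only along x, 165 mm, needs 8 N to move and holds up to 8 N where it is left: pushed with 15 to 19 N in all, the squeeze is right.
- clamp_face (a point): Centre of the clamp's rubber pressing face, 21 mm above the tray floor. At the start it stands 130 to 150 mm on the outer side (-x) of the carrier's origin.
- wheel: Loose mower wheel lying flat, 190 mm across, 50 mm thick, origin under its centre. A bystander.
- blade: Loose flat steel mower blade, 360 x 50 x 5 mm, along its x, origin under its centre. A bystander.
- screwdriver: Loose screwdriver lying on the bench, along its x. A bystander.
There are look-alikes about, which are no part of the job. What is meant by the battery is not orange, red or turquoise, and is the smaller of those in its own colour.

How it is judged:
By the outcome, as a careful person would: the job done as asked, in the order asked, and still so for the second after the job is handed in, with the robot touching nothing.
It also fails if it takes over 67 s, if anything falls off the work surface, if the arm or the gripper's body presses on something with over 40 N, if the wrist force passes 120 N, or if a joint passes its speed limit or range.

ROBOT

A 7-joint arm with a two-finger parallel gripper is mounted at the origin on the work surface. World frame = base frame: x ahead of the robot, y to its left, z up, the work surface at z = 0. Lengths are in m, angles in rad, forces in N, time in s.
With the tool pointing down it reaches from about 0.425 to 0.875 m from the base axis. Payload 4.7 kg.
Tool frame: the origin (TCP) lies on the centre line of the jaws, within the pads' length; the fingertips stand robot.tip_reach ahead of it and the grasp point (between the pads) lies 11 mm behind it (robot.tip_reach is the distance from the TCP to the fingertips, in m); x points along the fingers, z is the direction in which the jaws open and shut, and the axes are right-handed (so a half turn about x gives the same grasp; the last joint's range is limited). The gripper opens to 85 mm and grips with 20 to 120 N. Pads are 22 mm wide; open, the fingers measure 114 mm over their backs; the gripper's body (76 mm by 85 mm) begins 54 mm behind the grasp point. The pads swing forward as they close: fully open they stand 13 mm farther back than shut.
Start: joints at [-1.112, 0.321, -0.07, 1.45, 0.023, 1.371, -0.057], TCP at [0.28, 0.587, 0.211] pointing down, gripper open.
Joint ranges: [-2.86, 2.86], [-0.3, 2.09], [-1.38, 1.24], [0.06, 2.45], [-1.56, 4.7], [0.09, 2.05], [-2.69, 2.69]. Speed limits (rad/s): [2.57, 2.57, 3.14, 3.14, 3.14, 3.14, 3.14].

INTERFACE

Orientations are given as a unit quaternion [x, y, z, w].
In Python, from cell import robot gives the robot as it stands.
- The arm moves only by the tool jog_arm, never from a script. Its argument "plan" is one flat list of numbers, 7 for each row, row after row: the turn, a rotation vector about the world's x, y, z in degrees, then the shift along the world's x, y, z in mm, then the closure in counts, from 0 (fully open) to 255 (shut). In form: [ax, ay, az, tx, ty, tz, fingers, ax, ay, az, tx, ty, tz, fingers, ...]. A call has 1 to 12 rows; each row is the pose to reach, as a shift and turn from the pose commanded when the call began; what a row does not reach only later rows make up. A row lasts 1/12 s, in which the tool goes at most 41.7 mm and 7.16 degrees, less where a joint would pass 70% of its speed; a pose out of reach is approached as far as the arm can. A call with a gripper value outside its range is refused whole. The fingers move at their own pace and stop on an object; "squeeze" is the grip in N (left out, the last holds). Time passes only in rows, so rows that repeat a pose let the fingers close. It gives the time, the measured TCP pose, the force and the opening at its end, in the units of the state.
- robot.observe(): the state, without advancing time (a new reading comes with each control period).
- robot.get_image(name): name is "side" or "top"; returns a dict with "img" (384x512x3 uint8, red, green, blue), "z_map" (384x512 float32, m along the optical axis (not along the pixel's ray), 0 where there is no reading), "fx", "fy", "cx", "cy" (pixels), "cam_to_world" (4x4, takes a point from camera to world coordinates). Camera axes: x right, y down, z forward; pixel columns grow to the right and rows downward; lengths in m; the calibration is good to about 2 mm. A picture is of the moment at which its call begins.
- robot.finish_job(): hands the job in, once; it reports no verdict.
Trained networks look in a picture, given as the dict that the camera call returned (one of the last four; its "shot" number tells which), for a name from the list of things; names that differ only in an ending like _2 or _b are one class to them, and where a whole thing is asked for, a point or a joint stands for the part that bears it (a point fixed in the world has none). Each returns a list of dicts, best first, with "conf" (0 to 1); they miss things now and then, are a little off and sometimes report something else, mostly with a low value. They report only what shows in the picture. A call takes as long as a camera call. They do not tell look-alikes from the thing itself.
- robot.cut_out(picture, target): "mask" (384x512 bool, what is visible of it) and "centre" ([column, row] in pixels, amid what is visible of it).
The state is a dict: "time": time; "q": joint angles; "qvel": joint speeds; "joint_efforts": joint torques, N m; "ee_pos": TCP position; "eef_rot": TCP orientation; "wrist_force": force on the tool from outside, world axes, zero at the start; "wrist_torque": the same for the moment, N m; "grip_width": finger opening in m.
Only numpy, scipy, OpenCV 4.12 (cv2) and the standard library are available. Lean on these libraries where they do the work, as an engineer would, in place of code of your own. Each camera call takes 0.05 s, during which the arm holds its last target.

## Working session

There is one attempt and no reset: what is moved stays moved. The work goes in short steps, Python scripts to look and compute and a tool call to move; the robot and the scene stay as the last step left them, time stands still between calls to the robot, and variables do not carry over. Pictures are saved under pics/ and viewed, and the job is handed in when it is done.

Besides the shell and the picture viewer there is one more tool, called after "Call:" as name(argument=value, ...), one argument or row to a line, values as JSON. jog_arm: Moves the arm, as the interface text tells. Its arguments: {"type":"object","properties":{"plan":{"type":"array"},"squeeze":{"type":"number"}},"required":["plan"]}

```bash
ls; mkdir -p pics; python3 - <<'E'
from cell import robot
import cv2,numpy as np
s=robot.observe(); print({k:np.round(v,3).tolist() for k,v in s.items()}, robot.tip_reach)
for n in ("top","side"):
    p=robot.get_image(n); cv2.imwrite(f"pics/{n}0.png",cv2.resize(p["img"][:,:,::-1],(800,600),interpolation=cv2.INTER_CUBIC))
    np.savez(f"{n}0.npz",**{k:v for k,v in p.items()})
    print(n,p["fx"],p["cx"],p["cy"],np.round(p["cam_to_world"],3).tolist())
E
```

```text
pics
{'time': 0.0, 'q': [-1.112, 0.322, -0.07, 1.452, 0.023, 1.371, -0.057], 'qvel': [-0.0, -0.0, 0.001, -0.001, 0.0, 0.0, -0.001], 'joint_efforts': [0.0, -49.358, -0.382, -31.433, 0.013, 0.011, 0.0], 'ee_pos': [0.279, 0.586, 0.21], 'eef_rot': [-0.378, 0.599, 0.377, 0.597], 'wrist_force': [-0.137, 1.141, 0.006], 'wrist_torque': [-0.034, 0.014, -0.006], 'grip_width': 0.085} 0.008
top 365.76089259417716 256.1724475846856 186.05451433336688 [[0.02, -0.996, 0.086, 0.378], [-1.0, -0.02, 0.009, -0.159], [-0.008, -0.087, -0.996, 1.565], [0.0, 0.0, 0.0, 1.0]]
side 439.33740730622685 250.67073290348338 193.7708570103801 [[-0.995, -0.071, 0.067, 0.378], [-0.095, 0.544, -0.833, 1.29], [0.023, -0.836, -0.549, 1.038], [0.0, 0.0, 0.0, 1.0]]
```

View pics/top0.png

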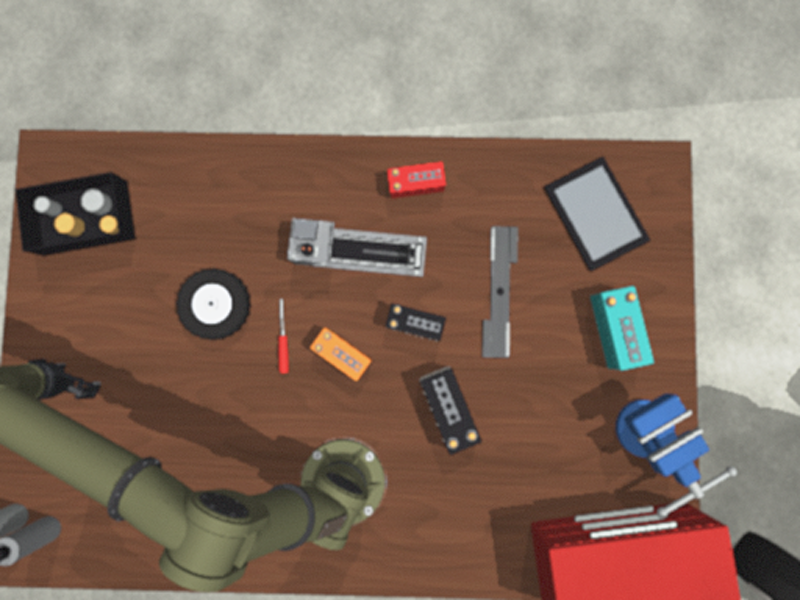

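View pics/side0.png

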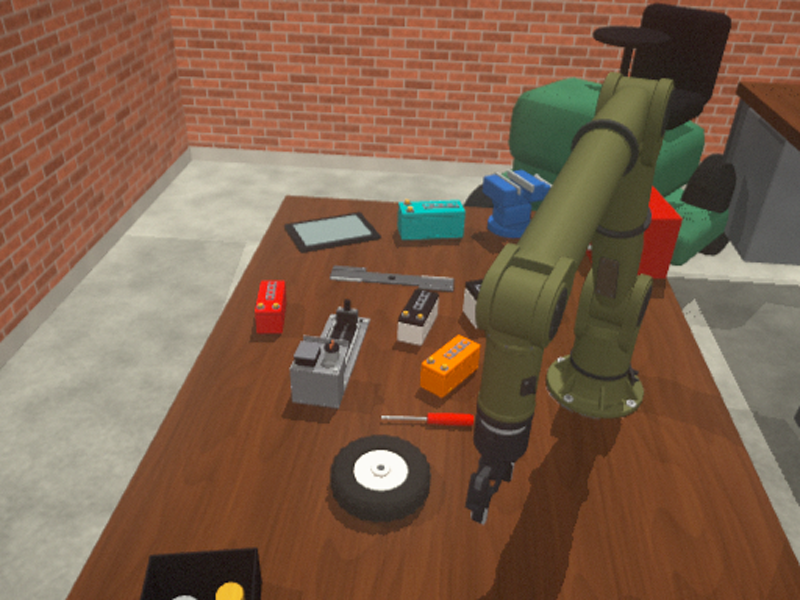

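Candidates for the battery (800x600 top view): the small black-lidded one at (417,322), the large black-lidded one at (449,410), orange (341,354), red (416,179) and turquoise (622,328). The one at (417,322) fits, being the smaller of the two black-lidded ones. Next I measure it and check a crop.

```bash
cat > h.py <<'E'
from cell import robot
import cv2,numpy as np
def cloud(p):
    z=np.asarray(p["z_map"],float); v,u=np.mgrid[:z.shape[0],:z.shape[1]]
    c=np.stack([(u-p["cx"])/p["fx"]*z,(v-p["cy"])/p["fy"]*z,z,np.ones_like(z)],-1)
    return (c@np.asarray(p["cam_to_world"]).T)[...,:3]
def pix(p,w):
    T=np.linalg.inv(p["cam_to_world"]); c=T@np.append(w,1)
    return np.array([p["fx"]*c[0]/c[2]+p["cx"],p["fy"]*c[1]/c[2]+p["cy"]])
def crop(p,c0,r0,c1,r1,fn,k=6):
    cv2.imwrite(fn,cv2.resize(p["img"][r0:r1,c0:c1,::-1],None,fx=k,fy=k,interpolation=cv2.INTER_CUBIC))
E
python3 - <<'E'
from h import *
for n in ("top","side"):
    p=robot.get_image(n); P=cloud(p)
    if n=="top": crop(p,170,130,300,230,"pics/crop_top.png")
    else: crop(p,180,180,312,265,"pics/crop_side.png")
    for t in ("battery","battery_terminals","battery_center","carrier","shelf","shelf_edge","clamp","clamp_face"):
        for d in robot.cut_out(p,t)[:4]:
            m=d["mask"]&(p["z_map"]>0); Q=P[m]
            if len(Q)<4: print(n,t,d["conf"],d["centre"]);continue
            zt=np.percentile(Q[:,2],95); T=Q[Q[:,2]>zt-.008]
            r=cv2.minAreaRect((T[:,:2]*1000).astype(np.float32))
            print(n,t,round(d["conf"],2),np.round(d["centre"],1),m.sum(),"zpct",np.round(np.percentile(Q[:,2],[5,50,95]),3),"top rect",np.round(np.r_[r[0],r[1],r[2]],1))
E
```

```text
top battery 0.95 [286.7 263.9] 1226 zpct [0.054 0.095 0.101] top rect [ 200.7 -279.2  201.1   88.4   23.3]
top battery 0.88 [265.9 117.4] 633 zpct [0.037 0.069 0.076] top rect [ 811.7 -181.2   65.9  147.4    9.1]
top battery 0.84 [399.7 210.4] 1468 zpct [0.023 0.094 0.102] top rect [ 420.8 -726.1  201.5   90.2   13.8]
top battery 0.79 [220.2 224.6] 679 zpct [0.002 0.07  0.076] top rect [338.5   8.2 148.1  64.9  56.1]
top battery_terminals 0.97 [289.1 263. ] 1211 zpct [0.084 0.095 0.101] top rect [ 200.7 -279.1  201.1   88.2   23.3]
top battery_terminals 0.88 [400.4 213.1] 1464 zpct [0.028 0.094 0.102] top rect [ 420.8 -726.1  201.5   90.1   13.8]
top battery_terminals 0.82 [264.4 117.1] 674 zpct [0.019 0.069 0.076] top rect [ 810.7 -181.4   65.4  147.4    8.2]
top battery_terminals 0.76 [219.1 228. ] 627 zpct [0.054 0.07  0.076] top rect [338.8   8.1 147.9  64.6  55.7]
top battery_center 0.95 [267.8 206.3] 633 zpct [0.006 0.07  0.077] top rect [ 425.8 -186.6  148.7   65.    76.4]
top battery_center 0.8 [216.8 226. ] 672 zpct [0.002 0.07  0.076] top rect [338.5   8.2 148.1  64.9  56.1
[... 2025 characters left out ...]
67 0.074] top rect [ 813.6 -176.2   65.1  161.2    8.9]
side battery_center 0.67 [263.8 202.4] 654 zpct [0.007 0.065 0.074] top rect [ 427.  -178.5  153.9   66.    78.6]
side battery_center 0.64 [287.3 235.2] 923 zpct [0.01  0.064 0.074] top rect [338.8  14.5 150.8  68.1  56. ]
side carrier 0.83 [210.8 232. ] 2008 zpct [0.003 0.055 0.123] top rect [634.1 107.3  66.6  89.9  83.8]
side shelf_edge 0.9 [201.2 224.3] 721 zpct [0.093 0.101 0.129] top rect [634.4 110.   61.   90.1  84.7]
side clamp 0.69 [220.8 200.1] 161 zpct [0.012 0.039 0.071] top rect [ 611.3 -165.4   12.1   13.1    8.2]
side clamp_face 0.54 [224.1 201.4] 178 zpct [0.006 0.035 0.064] top rect [ 613.4 -166.8   11.    17.    49.6]
```

```bash
python3 - <<'E'
import cv2
for n in("top","side"):
    print(cv2.imread(f"pics/crop_{n}.png").shape)
E
```

```text
(600, 780, 3)
(510, 792, 3)
```

View pics/crop_top.png

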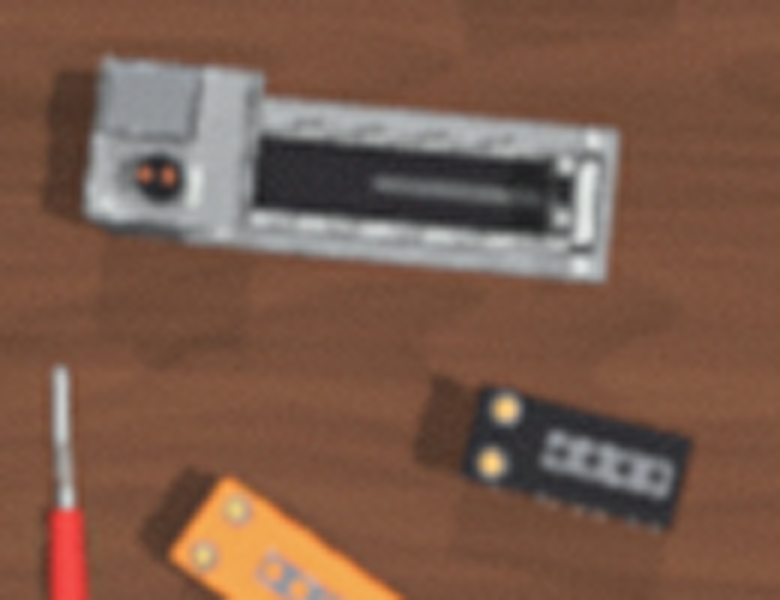

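View pics/crop_side.png

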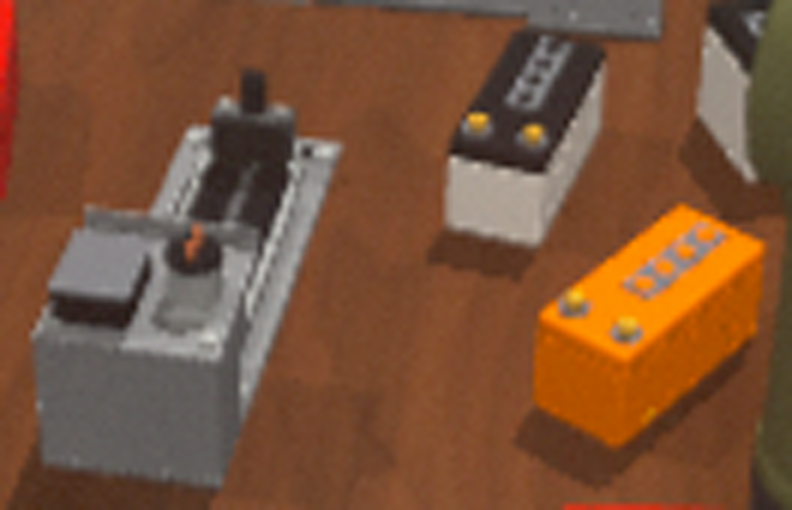

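The crop confirms it: a light case with a black lid and two brass posts at crop-top pixels (507,408) and (490,463). It measures about 149x65 mm and stands about 70 mm tall; the other black-lidded one measures about 201x88 mm. Now the carrier's pose.

```bash
python3 - <<'E'
from h import *
p=robot.get_image("top"); P=cloud(p)
Zs=[P]
for i in range(2):
    q=robot.get_image("top"); Zs.append(cloud(q))
P=np.median(Zs,0)
np.save("P.npy",P)
# height map in pixels around the carrier
Z=P[...,2]*1000
np.set_printoptions(linewidth=250)
print("rows 140..180 at col 235 ", np.round(Z[135:182,235]).astype(int))
print("rows col 250 ", np.round(Z[135:182,250]).astype(int))
print("row 160 cols", np.round(Z[160,180:280]).astype(int))
print("row 157 cols", np.round(Z[157,180:280]).astype(int))
crop(p,180,132,280,182,"pics/carr.png",8)
# carrier plane mask: anything >3mm in region
reg=np.zeros(Z.shape,bool); reg[132:182,178:280]=True
for lo,hi in((3,30),(11,18),(85,105),(105,112),(115,125),(132,145),(40,80)):
    Q=P[reg&(Z>lo)&(Z<hi)]*1000
    if len(Q)>3:
        r=cv2.minAreaRect(Q[:,:2].astype(np.float32)); print(lo,hi,len(Q),np.round(np.r_[r[0],r[1],r[2]],1),np.round(np.median(Q,0),1))
E
```

```text
rows 140..180 at col 235  [-3 -1 -1  2 -1  0  2  1  3  1 -1 -1 -2  0  4  4  7 11  9  4  5  4  7  7  2  6  3  3  5  3  6  6  8  6 14  4  7  5  6  1 10 -1  2  1 -1 -4  4]
rows col 250  [-2  2 -1 -2  0  1  1 -1 -1  1  0  0  1 -2  1  1  3 -1 12  5  5  7  8  8  5  3  8  3  3  8  7  6  5  4  6  5 14  1  1  6  0 -1  0  0 -2 -5 -3]
row 160 cols [  1  -1  -2   3  -2  98  98  89  95  96  95  94  98 133 126 130 127 130 141 130 126 107  99 101  98  95  94  92  96  95  96 108   5   8   8   9   1   2   5   8  10   5   5   6   4   5   8   4   7  11   4   5   5   7   7   6   7   6   7   4   2   2
   6   6   8   4   8   3   6   5   3   5   2   4   7   6   4   4   3   7   6  47  49  75  77  74  44   9  12  12   3   2   2   2  -3  -2  -5  -3  -2  -2]
row 157 cols [ -2  -4  -9  -1  -2  -3  99  97  91  94  99  96  96 128 126 128 129 130 127 129  96  94  97  91  93 100  97  96  96  93 100 109  99   4   3   9   4   6   7   2  11  10   6   5   5   3  11   6   4   6   4   5   6   6   5   7   0   3  11   7   9   8
   6   8  10   6   3   9   7  10   8   2   5   6   7   5   7   4   5   4   5  49  43  47  48  51  46   8  13  10   5   0   4   3   1  -4   0  -1  -2  -1]
3 30 1340 [639.3 -22.8 214.  435.6   1.1] [619.7 -67.9   5.6]
11 18 86 [615.5 -33.6 325.4  91.8  86.4] [616.6 -70.9  12.9]
85 105 458 [630.6  90.2 110.5 107.6  85.4] [621.9  72.5  95.7]
105 112 27 [631.2  69.6  69.4 102.3  84.4] [626.1  39.  106.9]
115 125 164 [637.  104.3  56.5  85.8  82.6] [654.8 102.1 121.3]
132 145 8 [601.   94.3  13.3  20.8  35.8] [601.9  92.8 133.1]
40 80 97 [606.3 -18.5  55.1 331.3   1.2] [ 602.9 -171.    46.8]
```

View pics/carr.png

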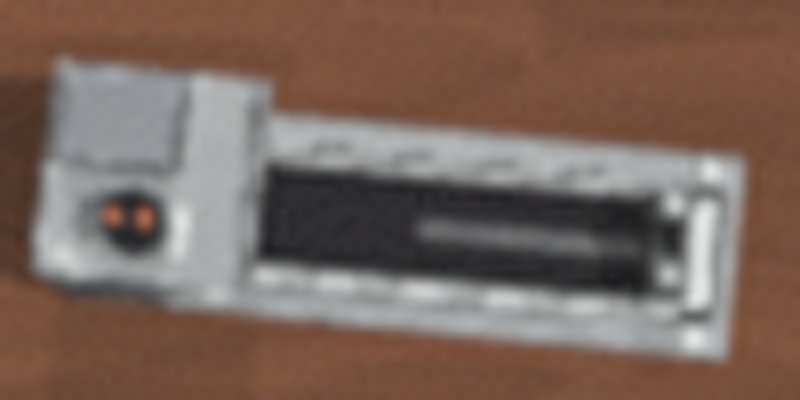

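```bash
cat > fit.py <<'E'
from h import *
from scipy.ndimage import map_coordinates
from scipy.optimize import minimize
p=robot.get_image("top"); ims=[p["img"].astype(float)]
for i in range(2): ims.append(robot.get_image("top")["img"].astype(float))
I=np.mean(ims,0); S=(I.max(2)-I.min(2))/(I.max(2)+1)   # saturation
def samp(im,x,y,z,o,th):
    c,s=np.cos(th),np.sin(th); W=np.stack([o[0]+c*x-s*y,o[1]+s*x+c*y,np.full_like(x,z),np.ones_like(x)],-1)
    C=W@np.linalg.inv(p["cam_to_world"]).T
    return map_coordinates(im,[p["fy"]*C[...,1]/C[...,2]+p["cy"],p["fx"]*C[...,0]/C[...,2]+p["cx"]],order=1)
o=np.array([.621,-.0194]); th=np.radians(85.2)
def rect(o,th,z,x0,x1,y0,y1,fn,k=2):
    X,Y=np.meshgrid(np.arange(x0,x1,1/k)/1000,np.arange(y1,y0,-1/k)/1000)
    R=np.stack([samp(I[...,c],X,Y,z,o,th) for c in range(3)],-1); cv2.imwrite(fn,R[...,::-1])
if __name__=="__main__":
    rect(o,th,.006,-200,180,-80,80,"pics/rect.png")
    def edges(along,lo,hi,axis,z):
        # position of saturation half-crossing
        t=np.arange(lo,hi,.25)/1000; out=[]
        for a in along:
            A=np.full_like(t,a/1000)
            v=samp(S,t,A,z,o,th) if axis=='x' else samp(S,A,t,z,o,th)
            m=(v.min()+v.max())/2; g=np.abs(np.gradient(np.convolve(v,np.ones(9)/9,'same')))[8:-8]
            out.append(t[8:-8][g.argmax()]*1000)
        return np.array(out)
    al=np.arange(-165,40,6)
    for nm,l,h in(("y+",35,75),("y-",-75,-35)):
        e=edges(al,l,h,'y',.006); k=np.polyfit(al,e,1); print(nm,np.degrees(k[0]),k[1],np.std(e-np.polyval(k,al)))
    al=np.arange(-42,43,4); e=edges(al,-200,-165,'x',.006); k=np.polyfit(al,e,1); print("x-",np.degrees(k[0]),k[1],np.std(e-np.polyval(k,al)))
    al=np.arange(65,155,6)
    for nm,l,h in(("sy+",40,75),("sy-",-75,-40)):
        e=edges(al,l,h,'y',.095); k=np.polyfit(al,e,1); print(nm,np.degrees(k[0]),k[1]+k[0]*110,np.std(e-np.polyval(k,al)))
    al=np.arange(-42,43,4); e=edges(al,150,180,'x',.095); k=np.polyfit(al,e,1); print("sx+",np.degrees(k[0]),k[1],np.std(e-np.polyval(k,al)))
E
python3 fit.py
```

```text
y+ 0.4874956029999652 53.857457983193285 1.030152408915418
y- 0.545005372352498 -59.59359243697478 0.9142854407387544
x- 0.17793720345676933 -190.9318181818183 1.0447070339659466
sy+ -1.9269116324340196 62.59910714285714 1.0645533380361027
sy- 0.9549296585513575 -58.583333333333336 0.9419247433963204
sx+ 1.4760699832209596 170.11363636363646 1.2803173692838983[ WARN:0@4.741] global loadsave.cpp:1063 imwrite_ Unsupported depth image for selected encoder is fallbacked to CV_8U.
```

View pics/rect.png

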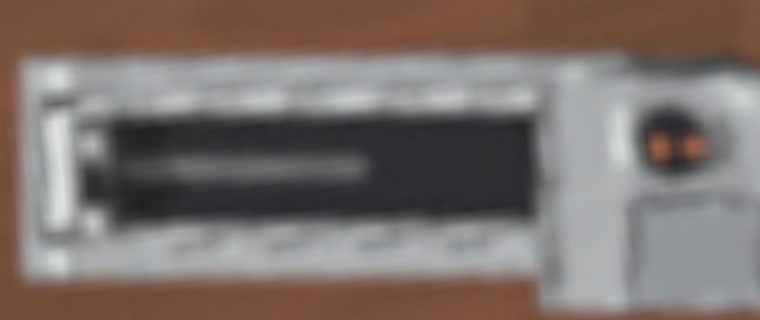

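```bash
python3 - <<'E'
from h import *
P=np.load("P.npy")
th=np.radians(85.7);o=np.array([623.5,-19.5]);R=np.array([[np.cos(th),np.sin(th)],[-np.sin(th),np.cos(th)]])
def loc(Q): return (Q[:,:2]*1000-o)@R.T
s=P.reshape(-1,3)
L=loc(s);z=s[:,2]*1000
for nm,m in(("block",(z>38)&(z<56)),("tab",(z>62)&(z<82))):
    k=m&(abs(L[:,0]+155)<25)&(abs(L[:,1])<45); print("top",nm,k.sum(),np.round([L[k].min(0),L[k].max(0),L[k].mean(0),np.median(z[k])*np.ones(2)],1).tolist())
p=robot.get_image("side");s=cloud(p).reshape(-1,3);L=loc(s);z=s[:,2]*1000
for nm,m in(("block",(z>44)&(z<50)),("tabtop",(z>74)&(z<80)),("shelf",(z>92)&(z<100)&(L[:,0]>40)),("lip",(z>103)&(z<112)&(L[:,0]<70)),("floor",(z>2)&(z<9)&(L[:,0]>-120)&(L[:,0]<30)),("flange",(z>11)&(z<18)&(L[:,0]>-112)&(L[:,0]<50))):
    k=m&(abs(L[:,1])<75)&(abs(L[:,0])<200); 
    if k.sum()<1: print(nm,0);continue
    print("side",nm,k.sum(),np.round(np.percentile(L[k],[2,50,98],axis=0),1).tolist(),np.round(np.median(z[k]),1))
k=(abs(L[:,0]+40)<40)&(abs(L[:,1])<80)
h=[(int(y),round(float(np.median(z[k&(abs(L[:,1]-y)<1.5)])),1)) for y in range(-78,79,3) if (k&(abs(L[:,1]-y)<1.5)).any()]
print(h)
s=P.reshape(-1,3);L=loc(s);z=s[:,2]*1000;k=(abs(L[:,0]+40)<60)
print([(int(y),round(float(np.median(z[k&(abs(L[:,1]-y)<1.5)])),1)) for y in range(-78,79,3)])
crop(p,180,190,260,265,"pics/sc.png",8)
r=robot.observe(); q=r["eef_rot"]
from scipy.spatial.transform import Rotation as Ro
print(np.round(Ro.from_quat(q).as_matrix(),3).tolist(), r["time"])
E
```

```text
top block 68 [[-166.1, -25.9], [-141.4, 29.2], [-153.2, 2.2], [45.1, 45.1]]
top tab 12 [[-161.1, -3.6], [-151.7, 9.2], [-156.4, 3.0], [74.9, 74.9]]
side block 83 [[-160.2, -45.8], [164.4, 7.4], [171.7, 53.6]] 46.6
side tabtop 52 [[-152.7, -47.9], [167.5, 2.9], [174.2, 53.6]] 76.4
side shelf 312 [[57.5, -50.3], [141.4, 12.3], [170.8, 52.4]] 96.3
side lip 42 [[55.3, -51.4], [61.5, -6.7], [66.3, 48.3]] 106.4
side floor 246 [[-118.3, -53.2], [-83.3, 29.7], [21.5, 69.4]] 5.3
side flange 27 [[-101.7, -38.3], [-34.6, 36.8], [37.7, 39.8]] 12.9
[(-39, 10.7), (-30, 9.2), (-24, 8.3), (-18, 7.5), (-12, 6.3), (-6, 7.2), (6, 8.9), (9, 9.6), (12, 9.0), (15, 7.7), (18, 7.6), (21, 6.2), (24, 2.1), (27, 5.9), (30, 6.0), (33, 7.6), (36, 12.0), (39, 9.5), (42, 4.6), (45, 5.7), (48, 4.4), (51, 4.5), (54, 0.6), (57, 0.1), (60, 0.1), (63, -0.6), (66, 1.5), (69, -0.7), (72, 0.0), (75, -0.9), (78, 0.1)]
[(-78, 1.3), (-75, -1.0), (-72, -0.4), (-69, -0.1), (-66, -0.3), (-63, -0.6), (-60, -1.0), (-57, -1.7), (-54, 0.8), (-51, 3.4), (-48, 2.8), (-45, 2.9), (-42, 4.3), (-39, 5.5), (-36, 11.2), (-33, 6.6), (-30, 5.6), (-27, 5.9), (-24, 5.7), (-21, 6.4), (-18, 6.3), (-15, 5.8), (-12, 5.7), (-9, 6.0), (-6, 5.2), (-3, 6.3), (0, 5.7), (3, 5.5), (6, 5.1), (9, 5.7), (12, 5.8), (15, 6.1), (18, 5.4), (21, 5.2), (24, 5.4), (27, 5.2), (30, 5.1), (33, 6.2), (36, 7.5), (39, 11.4), (42, 3.5), (45, 4.2), (48, 4.6), (51, 3.3), (54, 3.5), (57, 0.6), (60, 0.5), (63, -0.4), (66, -0.3), (69, 0.0), (72, -0.3), (75, -0.1), (78, -1.3)]
[[0.0, -0.903, 0.43], [0.0, 0.43, 0.903], [-1.0, -0.0, 0.0]] 1.35
```

View pics/sc.png

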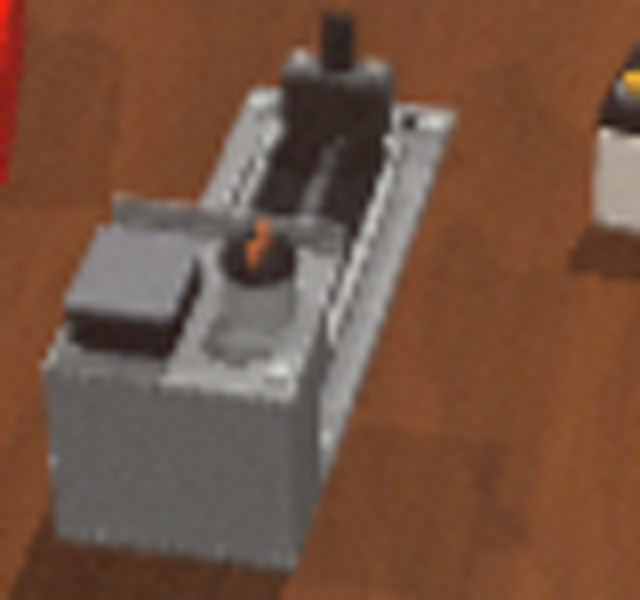

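```bash
cat > fl.py <<'E'
from h import *
A=[]
for i in range(8): 
    p=robot.get_image("top");A.append(cloud(p))
P=np.mean(A,0);np.save("P8.npy",P)
th=np.radians(85.2);o=np.array([623.,-19.5]);R=np.array([[np.cos(th),np.sin(th)],[-np.sin(th),np.cos(th)]])
s=P.reshape(-1,3);L=(s[:,:2]*1000-o)@R.T;z=s[:,2]*1000
# height-weighted flange ridge in x bins
for sg in(1,-1):
    X=[];Y=[]
    for x in range(-110,50,8):
        k=(abs(L[:,0]-x)<4)&(abs(L[:,1]*sg-38)<8)&(z>8.)
        if k.sum(): X.append(L[k,0].mean());Y.append(np.average(L[k,1],weights=z[k]-5))
    f=np.polyfit(X,Y,1);print("flange",sg,len(X),"slope deg",np.degrees(f[0]),"y@0",f[1],"std",np.std(Y-np.polyval(f,X)))
k=(z>3)&(z<30)&(L[:,0]>-205)&(L[:,0]<50)&(abs(L[:,1])<70)
r=cv2.minAreaRect(L[k].astype(np.float32));print("base",r)
k=(z>38)&(z<80)&(abs(L[:,0]+155)<25)&(abs(L[:,1])<45);print("clamp",L[k].min(0),L[k].max(0))
k=(z>85)&(z<150)&(L[:,0]>30)&(L[:,0]<190)&(abs(L[:,1])<75);print("shelf",cv2.minAreaRect(L[k].astype(np.float32)))
B=s[(z>62)&(z<78)&(abs(s[:,0]-.426)<.1)&(abs(s[:,1]+.187)<.11)]*1000;print("batt",len(B),cv2.minAreaRect(B[:,:2].astype(np.float32)),np.median(B[:,2]))
E
python3 fl.py
```

```text
flange 1 19 slope deg 1.4324600810495745 y@0 38.68295347932076 std 2.3722000940019603
flange -1 18 slope deg -0.30311619210811686 y@0 -37.00779903390395 std 2.414613902661581
base ((-77.14750671386719, -0.176177978515625), (254.1484832763672, 109.20513916015625), 0.7474187016487122)
clamp [-166.14215165  -27.02681892] [-141.38745063   27.20442274]
shelf ((109.97390747070312, 1.3837623596191406), (110.70718383789062, 107.95344543457031), 0.06018722057342529)
batt 563 ((425.9371032714844, -186.56504821777344), (149.01925659179688, 65.88160705566406), 76.5129165649414) 69.92076326150453
```

Call:
jog_arm(
  plan=[0,0,-39,140,-190,0,0,0,0,-39,140,-190,0,0,0,0,-39,140,-190,0,0,0,0,-39,140,-190,0,0,0,0,-39,140,-190,0,0,0,0,-39,140,-190,0,0,0,0,-78,280,-400,0,0,0,0,-78,280,-400,0,0,0,0,-78,280,-400,0,0,0,0,-78,280,-400,0,0,0,0,-78,280,-400,0,0,0,0,-78,280,-400,0,0],
  squeeze=50,
)

```text
time: 2.75
ee_pos: [0.5592, 0.187, 0.2111]
eef_rot: [0.085, 0.702, -0.085, 0.702]
wrist_force: [0.4, 2.2, 1.1]
grip_width: 0.0856
```

Call:
jog_arm(
  plan=[0,0,0,-134,-374,-30,0,0,0,0,-134,-374,-30,0,0,0,0,-134,-374,-30,0,0,0,0,-134,-374,-30,0,0,0,0,-134,-374,-30,0,0,0,0,-134,-374,-30,0,0,0,0,-134,-374,-30,0,0,0,0,-134,-374,-30,0,0,0,0,-134,-374,-30,0,0,0,0,-134,-374,-30,0,0,0,0,-134,-374,-30,0,0],
)

```text
schema error: expected a multiple of 7 numbers
```

```bash
cat > st.py <<'E'
from h import *
from scipy.spatial.transform import Rotation as Ro
r=robot.observe(); M=Ro.from_quat(r["eef_rot"]).as_matrix()
print("t",r["time"],"pos mm",np.round(np.array(r["ee_pos"])*1000,1),"jaw yaw",round(np.degrees(np.arctan2(M[1,2],M[0,2])),2),"down",np.round(M[:,0],3),"F",np.round(r["wrist_force"],1),"w",r["grip_width"],"q",np.round(r["q"],2))
E
python3 st.py; python3 - <<'E'
from h import *
p=robot.get_image("side");crop(p,180,100,330,230,"pics/s1.png",5)
E
```

```text
t 2.75 pos mm [559.2 187.  211.1] jaw yaw -13.8 down [ 0.001  0.001 -1.   ] F [0.4 2.2 1.1] w 0.08559987482099807 q [-0.68  0.19  0.36  1.62 -0.07  1.34 -0.55]
```

View pics/s1.png

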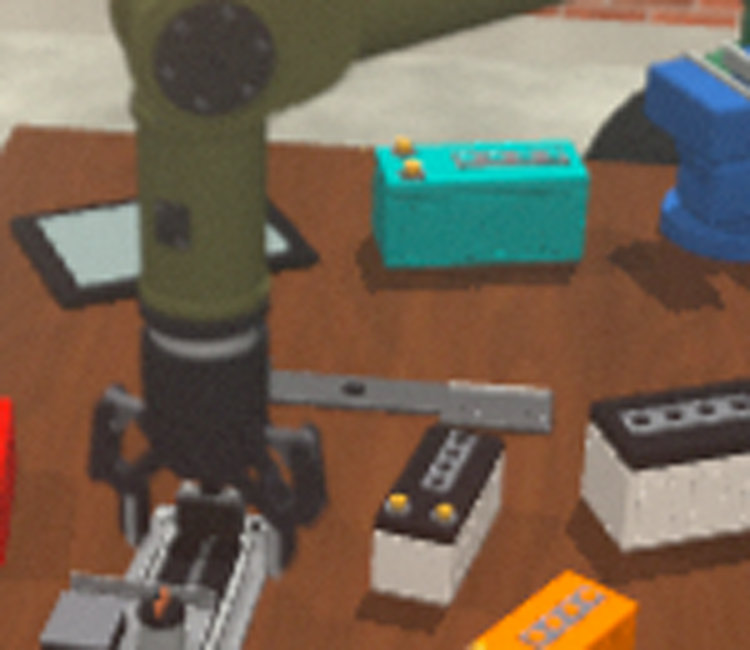

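The last call was refused because of one extra number, so nothing moved. The picture shows the arm above the carrier, open, with the battery unobstructed at (440,510). I'll retry.

Call:
jog_arm(
  plan=[0,0,0,-133,-374,-60,0,0,0,0,-133,-374,-60,0,0,0,0,-133,-374,-60,0,0,0,0,-133,-374,-60,0,0,0,0,-133,-374,-60,0,0,0,0,-133,-374,-60,0,0,0,0,-133,-374,-60,0,0,0,0,-133,-374,-60,0,0,0,0,-133,-374,-60,0,0,0,0,-133,-374,-60,0,0,0,0,-133,-374,-60,0,0,0,0,-133,-374,-60,0],
)

```text
time: 3.8
ee_pos: [0.4248, -0.1864, 0.1507]
eef_rot: [0.085, 0.702, -0.084, 0.702]
wrist_force: [0.4, 0.6, 0.2]
grip_width: 0.0856
```

```bash
python3 st.py; python3 - <<'E'
from h import *
p=robot.get_image("side");crop(p,180,100,330,230,"pics/s2.png",5)
E
```

```text
t 3.8 pos mm [ 424.8 -186.4  150.7] jaw yaw -13.69 down [ 0.001  0.001 -1.   ] F [0.4 0.6 0.2] w 0.08557167014120894 q [-0.34 -0.07  0.68  1.99  0.05  1.2   0.08]
```

View pics/s2.png

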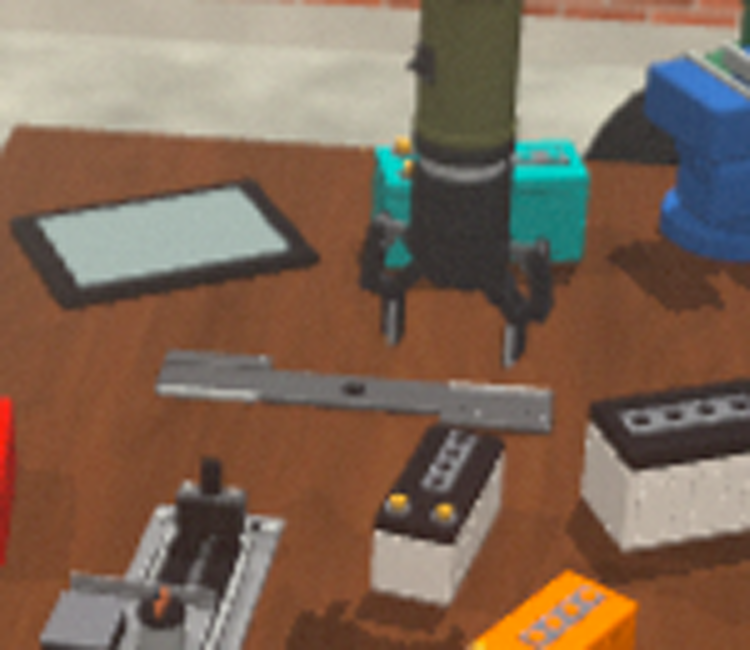

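Call:
jog_arm(
  plan=[0,0,0,1,0,-40,0,0,0,0,1,0,-75,0,0,0,0,1,0,-100,0,0,0,0,1,0,-112,0,0,0,0,1,0,-112,0,0,0,0,1,0,-112,0],
)

```text
time: 4.35
ee_pos: [0.4267, -0.1839, 0.0385]
eef_rot: [0.082, 0.703, -0.082, 0.702]
wrist_force: [-0.5, 0.2, -0.4]
grip_width: 0.0856
```

```bash
python3 st.py; python3 - <<'E'
from h import *
p=robot.get_image("side");crop(p,210,120,310,225,"pics/s3.png",5)
E
```

```text
t 4.35 pos mm [ 426.7 -183.9   38.5] jaw yaw -13.33 down [-0.001 -0.    -1.   ] F [-0.5  0.2 -0.4] w 0.08559310226923378 q [-0.32  0.1   0.71  2.11 -0.08  0.96  0.2 ]
```

View pics/s3.png

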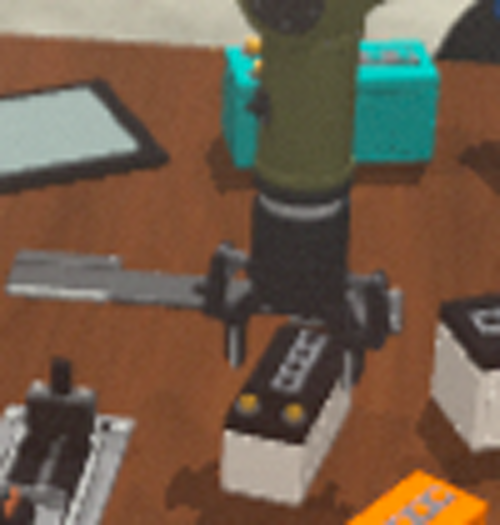

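```bash
python3 - <<'E'
from h import *
p=robot.get_image("side");a=np.radians(-13.4)
for s in(1,-1): print((pix(p,[.4267+s*.045*np.cos(a),-.1839+s*.045*np.sin(a),.031])-[210,120])*5)
P=cloud(p);z=P[...,2]
B=P[(z>.072)&(z<.085)&(abs(P[...,0]-.43)<.06)&(P[...,1]>-.16)&(P[...,1]<-.08)]*1000
print(B.mean(0),len(B))
E
```

```text
[234.16815613 401.82700989]
[340.10520422 424.08082765]
[ 436.58213228 -131.12171041   74.81292082] 42
```

Call:
jog_arm(
  plan=[0,0,0,0,-2,-6,0,0,0,0,0,-2,-6,255,0,0,0,0,-2,-6,255,0,0,0,0,-2,-6,255,0,0,0,0,-2,-6,255,0,0,0,0,-2,-6,255,0,0,0,0,-2,-6,255],
  squeeze=55,
)

```text
time: 5.03
ee_pos: [0.4273, -0.1875, 0.0336]
eef_rot: [0.083, 0.702, -0.083, 0.703]
wrist_force: [-0.1, -0.0, 5.8]
grip_width: 0.0645
```

```bash
python3 st.py
```

```text
t 5.0333 pos mm [ 427.3 -187.5   33.6] jaw yaw -13.49 down [ 0.002 -0.    -1.   ] F [-0.1 -0.   5.8] w 0.0645312324917552 q [-0.32  0.11  0.71  2.11 -0.09  0.94  0.21]
```

Call:
jog_arm(
  plan=[0,0,0,0,0,20,255,0,0,0,0,0,45,255,0,0,0,0,0,70,255,0,0,0,0,0,95,255,0,0,0,0,0,110,255,0,0,0,0,0,110,255,0,0,0,0,0,110,255],
)

```text
time: 5.62
ee_pos: [0.4256, -0.1869, 0.1417]
eef_rot: [0.083, 0.703, -0.083, 0.702]
wrist_force: [-0.2, -0.0, -7.9]
grip_width: 0.0643
```

```bash
python3 st.py; python3 - <<'E'
from h import *
p=robot.get_image("side");crop(p,190,100,320,225,"pics/s4.png",5)
E
```

```text
t 5.6167 pos mm [ 425.6 -186.9  141.7] jaw yaw -13.48 down [-0.001  0.001 -1.   ] F [-0.2 -0.  -7.9] w 0.06431916957892211 q [-0.35 -0.06  0.7   2.    0.04  1.18  0.09]
```

View pics/s4.png

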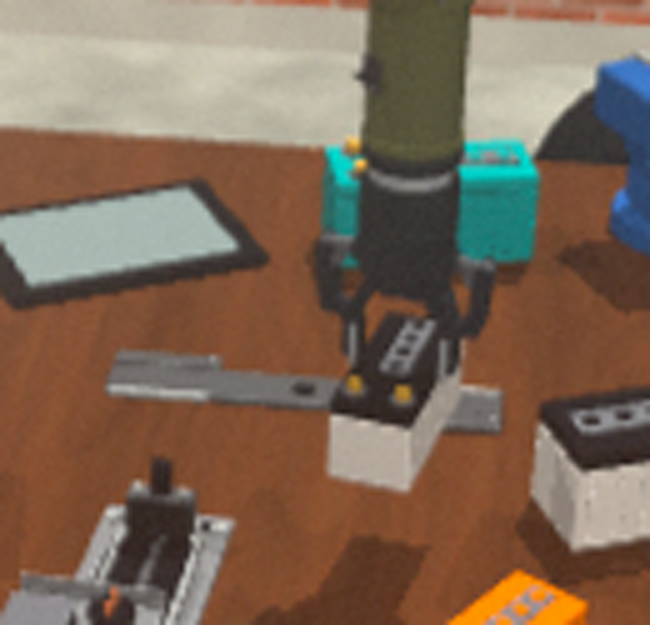

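Battery is lifted level with posts facing the shelf side; weight about 8 N. Now over the tray.

Call:
jog_arm(
  plan=[0,0,1,25,15,0,255,0,0,3,55,35,0,255,0,0,5,85,55,0,255,0,0,7,115,75,0,255,0,0,8,145,95,0,255,0,0,9,172,115,0,255,0,0,9,188,125,0,255,0,0,9,195,130,0,255,0,0,9,195,130,0,255,0,0,9,195,130,0,255],
)

```text
time: 6.5
ee_pos: [0.6193, -0.0581, 0.1401]
eef_rot: [0.027, 0.708, -0.028, 0.705]
wrist_force: [-0.2, -1.2, -7.5]
grip_width: 0.0646
```

```bash
python3 st.py; cat > held.py <<'E'
from h import *
for n in("top","side"):
    A=[]
    for i in range(3): p=robot.get_image(n);A.append(cloud(p))
    P=np.mean(A,0)*1000;z=P[...,2]
    crop(p,*((170,120,290,200) if n=="top" else (170,130,290,250)),f"pics/held_{n}.png",6 if n=="top" else 5)
    r=robot.observe();T=np.array(r["ee_pos"])*1000
    print(n,"tcp",T)
    # front part of lid/terminals & front face, in tool yaw frame
    th=np.radians(85.5);R=np.array([[np.cos(th),np.sin(th)],[-np.sin(th),np.cos(th)]])
    L=(P[...,:2]-T[:2])@R.T
    k=(abs(L[...,0])<95)&(abs(L[...,1])<50)&(abs(z-T[2]-36)<6)
    Q=np.c_[L[k],z[k]-T[2]]
    print("lid",len(Q),np.round(np.percentile(Q,[1,50,99],axis=0),1).tolist(),cv2.minAreaRect(Q[:,:2].astype(np.float32)))
    k=(abs(L[...,0]-55)<15)&(abs(L[...,1])<40)&(abs(z-T[2]-46)<4); 
    if k.sum(): print("posts",k.sum(),L[k].mean(0),np.percentile(z[k]-T[2],90))
    k=(L[...,0]>66)&(L[...,0]<84)&(abs(L[...,1])<50)&(abs(z-T[2])<30)
    if k.sum(): print("front",k.sum(),L[k].mean(0), "y range",np.percentile(L[k][:,1],[2,98]),"zmin",np.percentile(z[k],2)-T[2])
E
python3 held.py
```

```text
t 6.5 pos mm [619.3 -58.1 140.1] jaw yaw -4.51 down [-0.005 -0.002 -1.   ] F [-0.2 -1.2 -7.5] w 0.06456197260211856 q [-0.43  0.34  0.59  1.63 -0.2   1.23  0.12]
top tcp [619.73076763 -59.24886524 142.04714102]
lid 222 [[-72.5, -29.3, 30.6], [-47.7, 7.4, 35.1], [-14.5, 34.6, 39.3]] ((-41.96900939941406, 5.0396575927734375), (62.6708984375, 71.76553344726562), 0.4519277811050415)
side tcp [620.74190807 -58.22382894 142.9134597 ]
lid 377 [[-66.8, -35.4, 30.6], [14.1, 0.6, 36.0], [79.8, 42.2, 40.6]] ((5.939971923828125, -0.8219451904296875), (86.4738998413086, 151.7390594482422), 82.7452621459961)
posts 13 [60.13203457  0.42112004] 45.969132488679875
front 252 [77.03362347  3.55922074] y range [-29.64715308  34.306116  ] zmin -28.034279174826608
```

View pics/held_top.png

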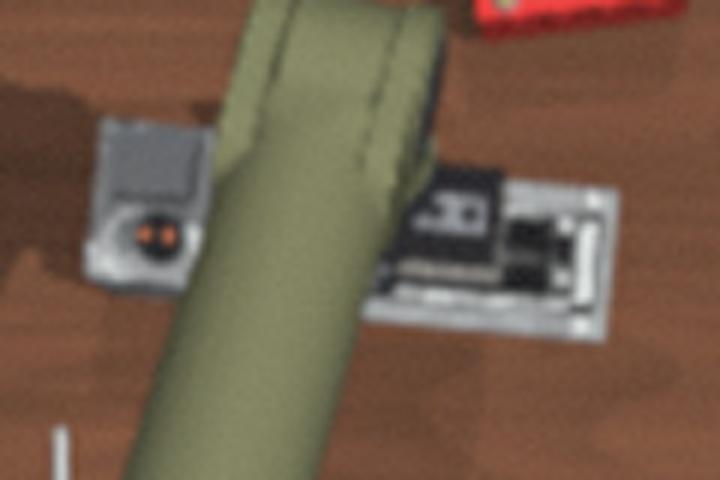

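View pics/held_side.png

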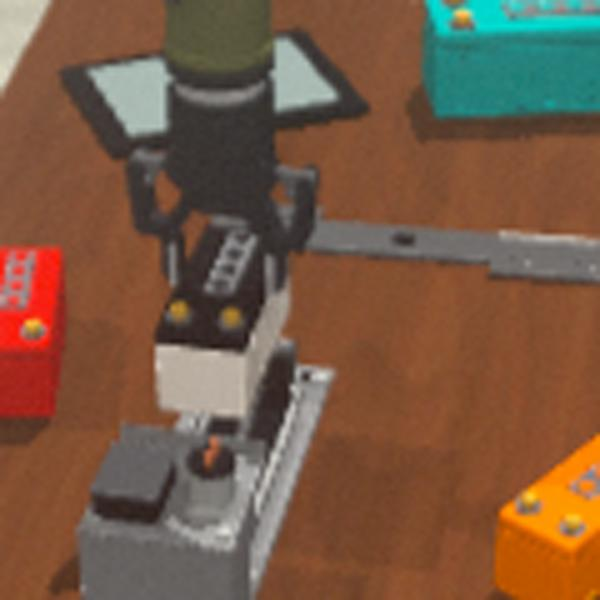

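Battery is held level over the tray, rear end clear of the clamp. I'll lower part way, then re-measure battery against flanges in the same picture.

Call:
jog_arm(
  plan=[0,0,0,2,4,0,255,0,0,0,2,9,-20,255,0,0,0,2,9,-45,255,0,0,0,2,9,-65,255,0,0,0,2,9,-75,255,0,0,0,2,9,-75,255,0,0,0,2,9,-75,255],
)

```text
time: 7.38
ee_pos: [0.6235, -0.0483, 0.0679]
eef_rot: [0.028, 0.707, -0.028, 0.707]
wrist_force: [0.2, -1.3, -7.3]
grip_width: 0.0639
```

```bash
python3 st.py; python3 held.py
```

```text
t 7.3833 pos mm [623.5 -48.3  67.9] jaw yaw -4.49 down [-0. -0. -1.] F [ 0.2 -1.3 -7.3] w 0.06389548993995414 q [-0.42  0.41  0.57  1.7  -0.24  1.1   0.14]
top tcp [624.96151675 -48.53141963  69.63160627]
lid 201 [[-73.6, -28.3, 31.3], [-48.4, 8.3, 35.2], [-13.2, 35.1, 39.7]] ((-42.89909362792969, 10.390483856201172), (80.12263488769531, 62.50412368774414), 87.7191162109375)
side tcp [624.25346988 -48.32871691  68.91253479]
lid 435 [[-62.8, -45.2, 30.9], [26.0, -1.4, 37.0], [91.9, 42.8, 41.1]] ((12.996139526367188, -0.2972831726074219), (97.46319580078125, 160.98538208007812), 89.26580810546875)
posts 15 [61.451496    4.45430557] 47.30128806446065
```

View pics/held_top.png

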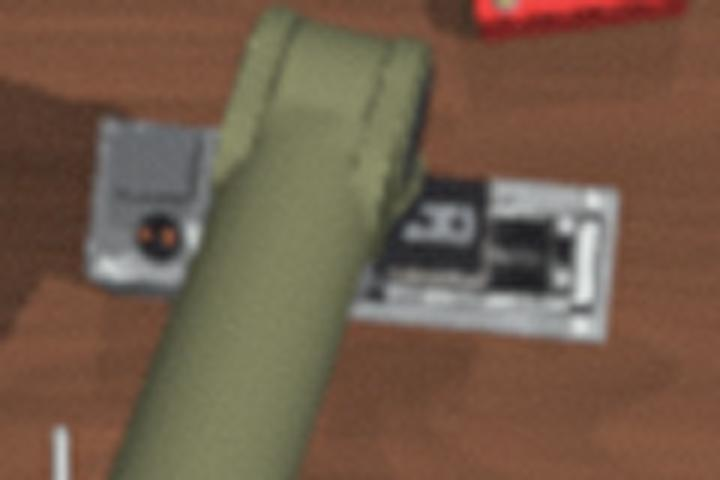

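View pics/held_side.png

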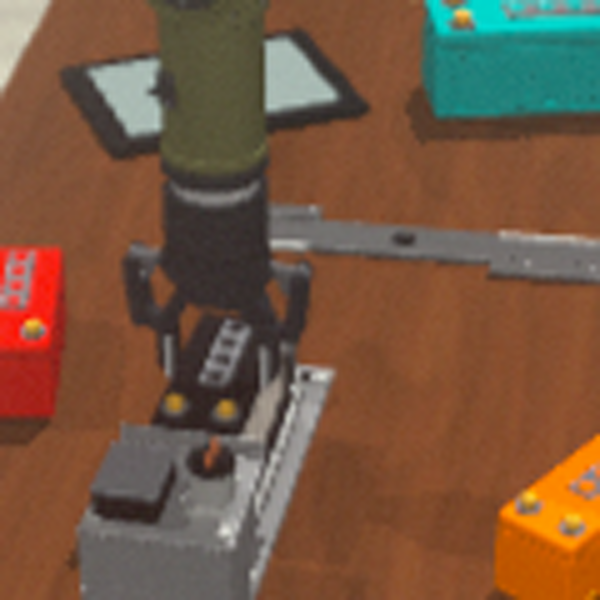

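```bash
cat > rel.py <<'E'
from h import *
A=[];T=[]
for i in range(10): p=robot.get_image("top");A.append(cloud(p));T.append(robot.observe()["ee_pos"])
P=np.mean(A,0)*1000;T=np.mean(T,0)*1000;print("tcp",T)
th=np.radians(85.5);o=np.array([622.4,-19.5]);R=np.array([[np.cos(th),np.sin(th)],[-np.sin(th),np.cos(th)]])
print("tcp carrier frame",R@(T[:2]-o))
L=(P[...,:2]-o)@R.T;z=P[...,2]
zl=T[2]+35
k=(abs(z-zl)<5)&(L[...,0]<-80)&(L[...,0]>-115)&(abs(L[...,1])<60)
Q=L[k];print("lid rear",len(Q),Q.min(0),Q.max(0),np.mean(z[k]), cv2.minAreaRect(Q.astype(np.float32)))
# per-column extents
for x in range(-108,-74,4):
    q=Q[abs(Q[:,0]-x)<2.5]
    if len(q)>3: print(x,len(q),np.round([q[:,1].min(),q[:,1].max(),q[:,1].mean()],1),end="; ")
k=(z>38)&(z<56)&(abs(L[...,0]+153)<16)&(abs(L[...,1])<45);print("\nclamp",L[k].min(0),L[k].max(0),L[k].mean(0))
k=(z>3)&(z<20)&(L[...,0]>-200)&(L[...,0]<-120)&(abs(L[...,1])<75);print("base",L[k].min(0),L[k].max(0),L[k].mean(0))
k=(z>85)&(z<150)&(L[...,0]>85)&(L[...,0]<190)&(abs(L[...,1])<75);print("shelf",L[k].min(0),L[k].max(0),cv2.minAreaRect(L[k].astype(np.float32)))
E
python3 rel.py
```

```text
tcp [623.5204229  -48.25048841  67.91332068]
tcp carrier frame [-28.57395288  -3.37270633]
lid rear 87 [-102.95176666  -34.41724434] [-80.16701341  31.24781359] 103.7131394641607 ((-91.58584594726562, -1.6063156127929688), (22.723583221435547, 65.66131591796875), 0.13652709126472473)
-104 7 [-15.4  29.6   2.6]; -100 19 [-31.7  29.9  -0.3]; -96 19 [-31.4  30.5   2.6]; -92 18 [-30.4  30.8   2.3]; -88 20 [-30.2  30.8   2.5]; -84 19 [-34.4  31.2   1.1]; -80 11 [-25.5  31.2   2.4]; 
clamp [-166.04321239  -27.22384466] [-141.42109778   27.0852376 ] [-153.22597187    0.50244204]
base [-189.88128813  -73.07461912] [-120.03554375   53.46482887] [-154.2779785    1.5996483]
shelf [ 86.12484349 -53.85868494] [165.48997231  54.02536381] ((125.92486572265625, 0.212982177734375), (107.89948272705078, 79.2551498413086), 89.7774429321289)
```

Call:
jog_arm(
  plan=[0,0,0,-1,0,-8,255,0,0,0,-1,0,-16,255,0,0,0,-1,0,-21,255,0,0,0,-1,0,-24,255,0,0,0,-1,0,-25,255,0,0,0,-1,0,-26,255,0,0,0,-1,0,-26,255],
)

```text
time: 8.77
ee_pos: [0.6224, -0.0483, 0.0415]
eef_rot: [0.028, 0.707, -0.028, 0.707]
wrist_force: [0.1, -0.6, -8.4]
grip_width: 0.0642
```

```bash
python3 st.py; python3 rel.py; python3 st.py
```

```text
t 8.7667 pos mm [622.4 -48.3  41.5] jaw yaw -4.49 down [ 0. -0. -1.] F [ 0.1 -0.6 -8.4] w 0.06422868704216356 q [-0.41  0.44  0.56  1.72 -0.26  1.06  0.15]
tcp [622.59484536 -48.26572542  41.90023177]
tcp carrier frame [-28.66176289  -2.45117752]
lid rear 83 [-102.89856916  -32.14597792] [-80.06872159  31.64102264] 77.97914163498393 ((-91.56085205078125, -0.271697998046875), (22.5506534576416, 63.552127838134766), 0.7134040594100952)
-104 4 [-7.4  4.7 -1.5]; -100 19 [-32.1  30.1  -1.3]; -96 17 [-31.9  30.6   0.3]; -92 17 [-31.4  31.   -1.1]; -88 18 [-31.1  31.2   0.3]; -84 16 [-30.5  31.5   1.3]; -80 6 [-17.6  31.6   3.8]; 
clamp [-166.04244963  -27.25229979] [-141.42611095   27.56287792] [-152.98227069    0.62160861]
base [-194.00868212  -53.50269543] [-120.0433357    53.34822608] [-155.38889214    0.97298878]
shelf [ 85.13694291 -53.45005221] [164.7602416   54.10354056] ((125.06217193603516, 0.3729286193847656), (107.46109771728516, 79.63966369628906), 89.83332824707031)
t 9.2667 pos mm [622.5 -48.2  41.7] jaw yaw -4.48 down [ 0. -0. -1.] F [-0.3 -0.7 -7.1] w 0.06421219216943165 q [-0.41  0.44  0.56  1.72 -0.26  1.06  0.15]
```

Call:
jog_arm(
  plan=[0,0,0,0,0,-1,255,0,0,0,0,0,-1,255,0,0,0,0,0,-2,255,0,0,0,0,0,-2,255,0,0,0,0,0,-2,255],
)

```text
time: 9.68
ee_pos: [0.6225, -0.0483, 0.0398]
eef_rot: [0.028, 0.706, -0.028, 0.707]
wrist_force: [-0.8, 0.1, -5.5]
grip_width: 0.0641
```

```bash
python3 st.py
```

```text
t 9.6833 pos mm [622.5 -48.3  39.8] jaw yaw -4.48 down [ 0. -0. -1.] F [-0.8  0.1 -5.5] w 0.0640727197509524 q [-0.41  0.44  0.56  1.72 -0.26  1.05  0.16]
```

Starting to touch down (weight read falling). One more mm, then open slowly.

Call:
jog_arm(
  plan=[0,0,0,0,0,-0.5,255,0,0,0,0,0,-1,255,0,0,0,0,0,-1,255,0,0,0,0,0,-1,255],
)

```text
time: 10.02
ee_pos: [0.6227, -0.0483, 0.0398]
eef_rot: [0.028, 0.706, -0.028, 0.707]
wrist_force: [-4.8, 0.1, 5.0]
grip_width: 0.0638
```

```bash
python3 st.py
```

```text
t 10.0167 pos mm [622.7 -48.3  39.8] jaw yaw -4.48 down [ 0.001  0.    -1.   ] F [-4.8  0.1  5. ] w 0.06378857395427698 q [-0.41  0.44  0.56  1.72 -0.26  1.05  0.16]
```

Call:
jog_arm(
  plan=[0,0,0,0,0,0,40,0,0,0,0,0,0,0,0,0,0,0,0,0,0,0,0,0,0,0,0,0,0,0,0,0,0,10,0,0,0,0,0,0,25,0,0,0,0,0,0,50,0,0,0,0,0,0,75,0,0,0,0,0,0,85,0,0,0,0,0,0,90,0],
)

```text
time: 10.85
ee_pos: [0.624, -0.0485, 0.1315]
eef_rot: [0.028, 0.705, -0.028, 0.708]
wrist_force: [-0.1, -0.6, 0.2]
grip_width: 0.0857
```

```bash
python3 st.py; python3 held.py|head -1; sed -i 's/^zl=.*/zl=76/' rel.py; python3 rel.py
```

```text
t 10.85 pos mm [624.  -48.5 131.5] jaw yaw -4.49 down [ 0.005  0.    -1.   ] F [-0.1 -0.6  0.2] w 0.08571406268557893 q [-0.44  0.35  0.59  1.64 -0.21  1.21  0.11]
top tcp [622.08362706 -48.08949852 128.14327544]
tcp [621.78147654 -48.17794631 127.61720761]
tcp carrier frame [-28.63807056  -1.63342898]
lid rear 88 [-103.17651567  -33.00504846] [-80.06679672  31.76380336] 76.00916070525426 ((-91.72544860839844, -0.6094818115234375), (64.88160705566406, 23.01241683959961), 89.64157104492188)
-104 5 [-7.8  8.2  0.4]; -100 18 [-33.   30.1  -1. ]; -96 18 [-32.   30.3  -0.8]; -92 17 [-31.9  30.7  -0. ]; -88 18 [-31.2  31.2   0.1]; -84 18 [-31.1  31.4   0.5]; -80 8 [-14.1  31.8   7. ]; 
clamp [-166.03303788  -27.47062078] [-141.40754096   27.38913478] [-1.53272708e+02  5.44437736e-02]
base [-189.72861466  -54.21424815] [-120.01565338   52.66330031] [-155.3776634    -0.85997184]
shelf [ 95.9309092  -53.76239043] [164.78011493  54.00146482] ((130.34783935546875, 0.12397003173828125), (68.85034942626953, 107.75961303710938), 0.0262468159198761)Traceback (most recent call last):
  File "held.py", line 14, in <module>
    print("lid",len(Q),np.round(np.percentile(Q,[1,50,99],axis=0),1).tolist(),cv2.minAreaRect(Q[:,:2].astype(np.float32)))
                                ~~~~~~~~~~~~~^^^^^^^^^^^^^^^^^^^^
    return _quantile_unchecked(
        a, q, axis, out, overwrite_input, method, keepdims, weights)
    return _ureduce(a,
                    func=_quantile_ureduce_func,
    ...<5 lines>...
                    overwrite_input=overwrite_input,
                    method=method)
    r = func(a, **kwargs)
    result = _quantile(arr,
                       quantiles=q,
    ...<2 lines>...
                       out=out,
                       weights=wgt)
    slices_having_nans = np.isnan(arr[-1, ...])
                                  ~~~^^^^^^^^^
IndexError: index -1 is out of bounds for axis 0 with size 0
```

Battery stands flat on the floor (lid at z 76.0), centred to within 1 mm, rear at x -103. Now I close the fingers and go behind it, between battery and clamp.

Call:
jog_arm(
  plan=[0,0,0,-3,-30,5,255,0,0,0,-6,-60,5,255,0,0,0,-8,-85,5,255,0,0,0,-9,-93,5,255,0,0,0,-9,-93,5,255,0,0,0,-9,-93,5,255,0,0,0,-9,-93,5,255,0,0,0,-9,-93,5,255],
)

```text
time: 12.17
ee_pos: [0.6139, -0.1386, 0.1334]
eef_rot: [0.027, 0.707, -0.026, 0.707]
wrist_force: [0.8, 0.2, -1.0]
grip_width: -0.0001
```

```bash
python3 st.py; python3 - <<'E'
from h import *
p=robot.get_image("side");crop(p,170,130,290,250,"pics/s5.png",5)
p=robot.get_image("top");crop(p,170,120,290,200,"pics/t5.png",6)
r=robot.observe();o=np.array([622.4,-19.5]);th=np.radians(85.5);R=np.array([[np.cos(th),np.sin(th)],[-np.sin(th),np.cos(th)]])
print(R@(np.array(r["ee_pos"])[:2]*1000-o))
E
```

```text
t 12.1667 pos mm [ 613.9 -138.6  133.4] jaw yaw -4.29 down [-0.     0.001 -1.   ] F [ 0.8  0.2 -1. ] w -0.0001266304494826094 q [-0.32  0.37  0.62  1.62 -0.22  1.22  0.28]
[-120.12185681   -0.80239943]
```

View pics/s5.png

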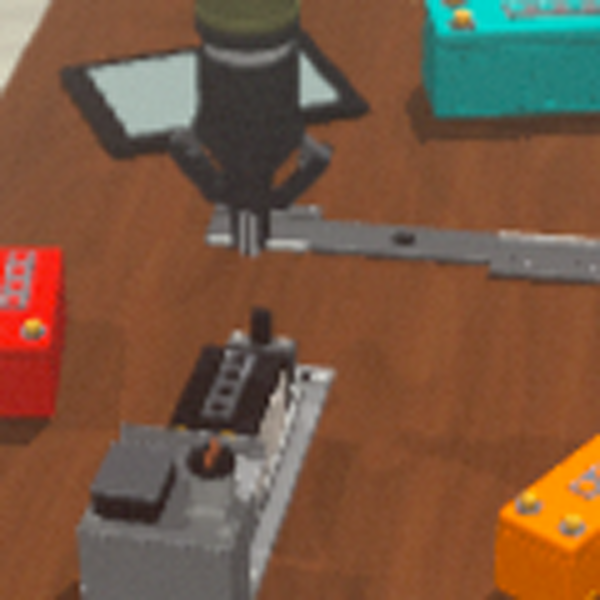

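View pics/t5.png

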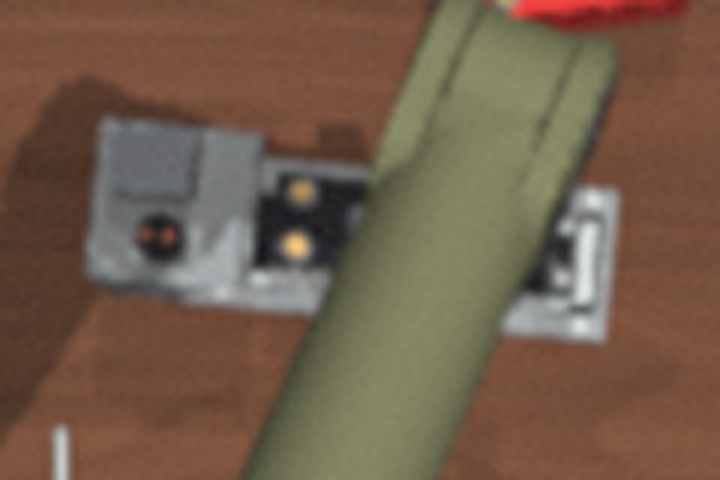

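Side view: the fingers are shut at (250,230), aligned between the battery rear and the clamp tab (262,325). Top view: the posts at (300,190) and (296,245) stand in front of the shelf edge (col 262). Now I lower.

Call:
jog_arm(
  plan=[0,0,0,0,-2,-30,255,0,0,0,0,-2,-55,255,0,0,0,0,-2,-75,255,0,0,0,0,-2,-88,255,0,0,0,0,-2,-95,255,0,0,0,0,-2,-95,255],
)

```text
time: 12.77
ee_pos: [0.6126, -0.1425, 0.0372]
eef_rot: [0.027, 0.707, -0.027, 0.706]
wrist_force: [-0.3, -0.2, 0.3]
grip_width: 0.0002
```

```bash
sed -i 's/^print("t"/o=np.array([622.4,-19.5]);th=np.radians(85.5);RR=np.array([[np.cos(th),np.sin(th)],[-np.sin(th),np.cos(th)]]);print("carrier xy",np.round(RR@(np.array(r["ee_pos"])[:2]*1000-o),1),"F along",np.round(RR@np.array(r["wrist_force"])[:2],1));&/' st.py; python3 st.py; python3 - <<'E'
from h import *
p=robot.get_image("side");crop(p,170,130,290,250,"pics/s6.png",5)
E
```

```text
carrier xy [-1.234e+02  1.000e-01] F along [-0.2  0.3]
t 12.7667 pos mm [ 612.6 -142.5   37.2] jaw yaw -4.44 down [-0.002  0.    -1.   ] F [-0.3 -0.2  0.3] w 0.00017923551855663947 q [-0.28  0.46  0.59  1.71 -0.29  1.06  0.33]
```

View pics/s6.png

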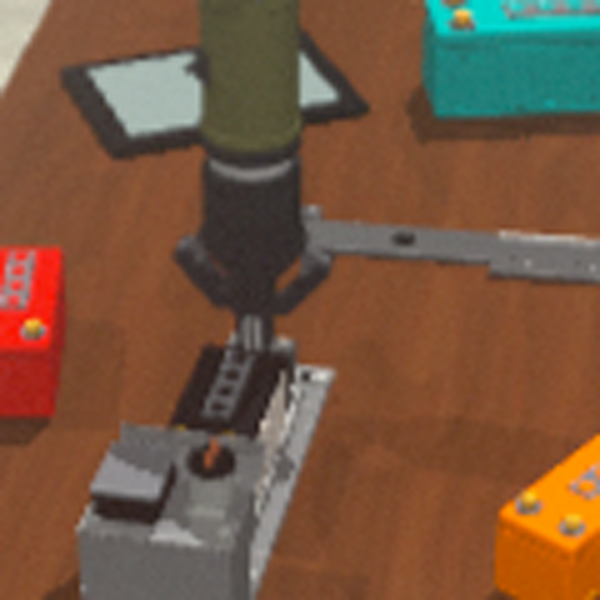

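Call:
jog_arm(
  plan=[0,0,0,0,3,0,255,0,0,0,0.5,6,0,255,0,0,0,0.8,10,0,255,0,0,0,1.2,15,0,255,0,0,0,1.6,20,0,255,0,0,0,2,25,0,255,0,0,0,2.4,30,0,255,0,0,0,2.8,35,0,255,0,0,0,3.2,40,0,255,0,0,0,3.5,45,0,255,0,0,0,3.7,48,0,255,0,0,0,4,50,0,255],
)

```text
time: 13.82
ee_pos: [0.6174, -0.0924, 0.0385]
eef_rot: [0.027, 0.707, -0.027, 0.707]
wrist_force: [-0.4, -3.3, 2.7]
grip_width: -0.0002
```

```bash
python3 st.py; python3 - <<'E'
from h import *
p=robot.get_image("side");crop(p,170,130,290,250,"pics/s7.png",5)
p=robot.get_image("top");crop(p,170,120,290,200,"pics/t7.png",6)
E
```

```text
carrier xy [-73.1  -0.7] F along [-3.4  0.1]
t 13.8167 pos mm [617.4 -92.4  38.5] jaw yaw -4.44 down [-0.  0. -1.] F [-0.4 -3.3  2.7] w -0.00024948013739562434 q [-0.36  0.45  0.58  1.72 -0.28  1.05  0.24]
```

View pics/s7.png

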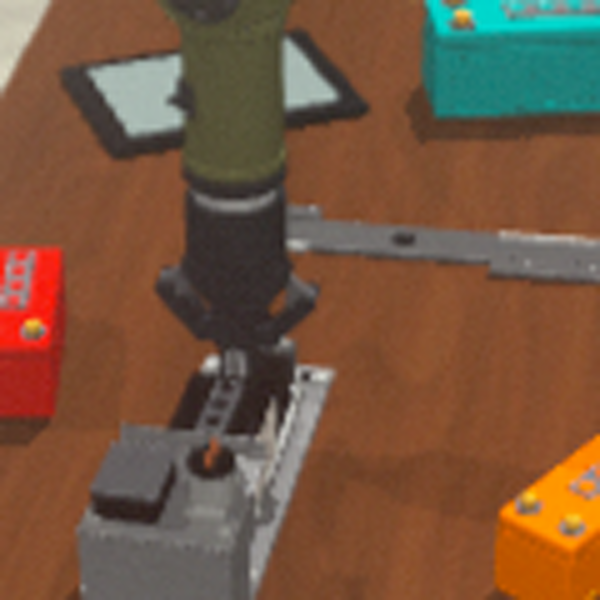

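Call:
jog_arm(
  plan=[0,0,0,0.3,3,0,255,0,0,0,0.5,6,0,255,0,0,0,0.8,9,0,255,0,0,0,1,12,0,255,0,0,0,1.2,15,0,255,0,0,0,1.4,18,0,255,0,0,0,1.6,20,0,255,0,0,0,1.8,22,0,255,0,0,0,1.8,23,0,255],
)

```text
time: 14.67
ee_pos: [0.619, -0.0695, 0.0384]
eef_rot: [0.028, 0.707, -0.027, 0.706]
wrist_force: [0.1, -1.7, -1.2]
grip_width: 0.0
```

```bash
python3 st.py
```

```text
carrier xy [-50.1  -0.6] F along [-1.7 -0.2]
t 14.6667 pos mm [619.  -69.5  38.4] jaw yaw -4.45 down [-0.  0. -1.] F [ 0.1 -1.7 -1.2] w 4.836187798387627e-05 q [-0.39  0.45  0.57  1.73 -0.27  1.05  0.2 ]
```

Still only sliding friction. Continue in short steps of about 1 mm per row.

Call:
jog_arm(
  plan=[0,0,0,0.1,1.5,0,255,0,0,0,0.2,3,0,255,0,0,0,0.3,4.5,0,255,0,0,0,0.5,6,0,255,0,0,0,0.6,7,0,255,0,0,0,0.6,8,0,255],
)

```text
time: 15.17
ee_pos: [0.6196, -0.062, 0.0385]
eef_rot: [0.028, 0.707, -0.028, 0.706]
wrist_force: [-0.3, -2.7, -1.1]
grip_width: -0.0003
```

Call:
jog_arm(
  plan=[0,0,0,0.1,1,0,255,0,0,0,0.2,2,0,255,0,0,0,0.2,3,0,255],
)

```text
time: 15.42
ee_pos: [0.6199, -0.0592, 0.0386]
eef_rot: [0.028, 0.707, -0.028, 0.707]
wrist_force: [-0.4, -2.3, -2.4]
grip_width: 0.0001
```

Call:
jog_arm(
  plan=[0,0,0,0.1,1,0,255,0,0,0,0.2,2,0,255,0,0,0,0.2,2.5,0,255],
)

```text
time: 15.67
ee_pos: [0.6202, -0.0565, 0.0387]
eef_rot: [0.028, 0.707, -0.028, 0.707]
wrist_force: [-1.4, -0.9, -2.2]
grip_width: 0.0002
```

Call:
jog_arm(
  plan=[0,0,0,0.1,1,0,255,0,0,0,0.2,2,0,255,0,0,0,0.2,2,0,255],
)

```text
time: 15.92
ee_pos: [0.6204, -0.0544, 0.0387]
eef_rot: [0.028, 0.707, -0.027, 0.707]
wrist_force: [-0.4, -0.4, -1.7]
grip_width: -0.0001
```

Call:
jog_arm(
  plan=[0,0,0,0.1,1,0,255,0,0,0,0.2,2,0,255,0,0,0,0.2,2,0,255],
)

```text
time: 16.17
ee_pos: [0.6206, -0.0525, 0.0387]
eef_rot: [0.028, 0.707, -0.028, 0.707]
wrist_force: [0.3, -1.5, -1.0]
grip_width: -0.0
```

Call:
jog_arm(
  plan=[0,0,0,0.1,1,0,255,0,0,0,0.2,2,0,255,0,0,0,0.2,2,0,255],
)

```text
time: 16.42
ee_pos: [0.6209, -0.0504, 0.0387]
eef_rot: [0.028, 0.707, -0.028, 0.707]
wrist_force: [-0.6, -3.7, -0.8]
grip_width: -0.0004
```

Call:
jog_arm(
  plan=[0,0,0,0.1,0.5,0,255,0,0,0,0.1,1,0,255,0,0,0,0.1,1,0,255],
)

```text
time: 16.67
ee_pos: [0.6209, -0.0497, 0.0387]
eef_rot: [0.028, 0.707, -0.028, 0.707]
wrist_force: [-1.2, -1.4, -0.7]
grip_width: 0.0002
```

```bash
python3 st.py
```

```text
carrier xy [-30.2  -0.9] F along [-1.5  1.1]
t 16.6667 pos mm [620.9 -49.7  38.7] jaw yaw -4.48 down [ 0. -0. -1.] F [-1.2 -1.4 -0.7] w 0.00015113967661489075 q [-0.42  0.44  0.57  1.73 -0.27  1.05  0.16]
```

Only friction so far. Continue with 1.5 mm steps.

Call:
jog_arm(
  plan=[0,0,0,0.1,1,0,255,0,0,0,0.1,1.5,0,255,0,0,0,0.1,1.5,0,255],
)

```text
time: 16.92
ee_pos: [0.621, -0.048, 0.0387]
eef_rot: [0.028, 0.707, -0.028, 0.707]
wrist_force: [-0.4, -2.1, -2.3]
grip_width: 0.0001
```

Call:
jog_arm(
  plan=[0,0,0,0.1,1,0,255,0,0,0,0.1,1.5,0,255,0,0,0,0.1,1.5,0,255],
)

```text
time: 17.17
ee_pos: [0.6212, -0.0465, 0.0387]
eef_rot: [0.028, 0.706, -0.028, 0.707]
wrist_force: [-0.5, -1.8, -1.3]
grip_width: 0.0
```

Call:
jog_arm(
  plan=[0,0,0,0.1,1,0,255,0,0,0,0.1,1.5,0,255,0,0,0,0.1,1.5,0,255],
)

```text
time: 17.42
ee_pos: [0.6212, -0.0451, 0.0387]
eef_rot: [0.028, 0.707, -0.028, 0.707]
wrist_force: [-0.2, -1.6, -1.1]
grip_width: -0.0001
```

Call:
jog_arm(
  plan=[0,0,0,0.1,1,0,255,0,0,0,0.1,1.5,0,255,0,0,0,0.1,1.5,0,255],
)

```text
time: 17.67
ee_pos: [0.6213, -0.0436, 0.0387]
eef_rot: [0.028, 0.707, -0.028, 0.707]
wrist_force: [0.1, -2.5, -1.8]
grip_width: 0.0001
```

Call:
jog_arm(
  plan=[0,0,0,0.1,0.7,0,255,0,0,0,0.1,1.2,0,255,0,0,0,0.1,1.2,0,255],
)

```text
time: 17.92
ee_pos: [0.6215, -0.0424, 0.0387]
eef_rot: [0.028, 0.707, -0.028, 0.707]
wrist_force: [-0.2, -2.2, -0.0]
grip_width: 0.0001
```

Call:
jog_arm(
  plan=[0,0,0,0.1,0.7,0,255,0,0,0,0.1,1.2,0,255,0,0,0,0.1,1.2,0,255],
)

```text
time: 18.17
ee_pos: [0.6215, -0.0412, 0.0387]
eef_rot: [0.028, 0.707, -0.028, 0.707]
wrist_force: [-0.7, -2.6, 0.2]
grip_width: 0.0002
```

```bash
python3 st.py; python3 - <<'E'
from h import *
p=robot.get_image("side");crop(p,170,130,290,250,"pics/s8.png",5)
p=robot.get_image("top");crop(p,170,120,290,200,"pics/t8.png",6)
E
```

```text
carrier xy [-21.7  -0.8] F along [-2.7  0.5]
t 18.1667 pos mm [621.5 -41.2  38.7] jaw yaw -4.47 down [ 0.  0. -1.] F [-0.7 -2.6  0.2] w 0.00022825008931773164 q [-0.43  0.44  0.56  1.73 -0.27  1.05  0.15]
```

View pics/t8.png

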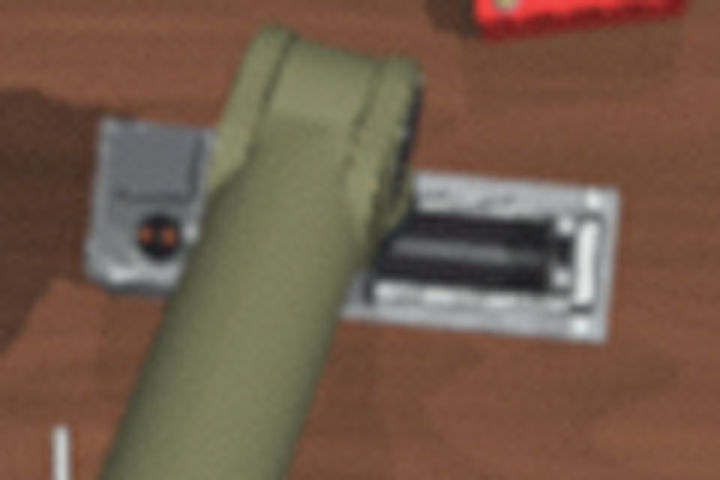

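View pics/s8.png

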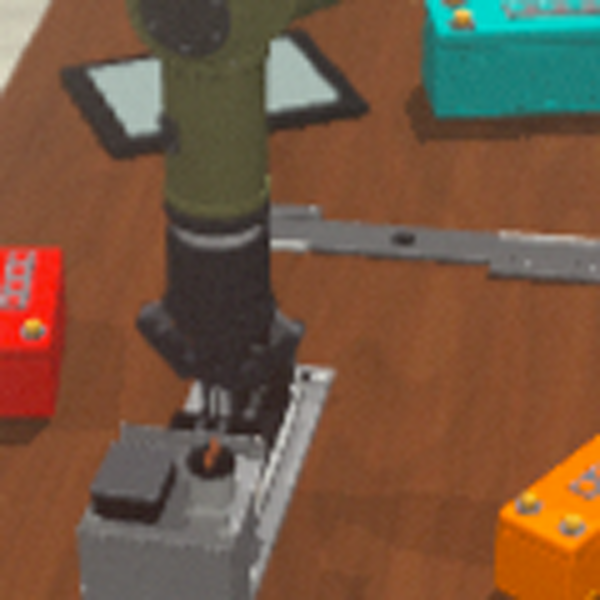

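Fingers push the battery's rear, mostly under the shelf; no buffer force yet. Continue.

Call:
jog_arm(
  plan=[0,0,0,0.1,0.7,0,255,0,0,0,0.1,1.2,0,255,0,0,0,0.1,1.2,0,255],
)

```text
time: 18.52
ee_pos: [0.6216, -0.04, 0.0387]
eef_rot: [0.028, 0.707, -0.028, 0.707]
wrist_force: [-1.0, -2.5, -0.3]
grip_width: 0.0
```

Call:
jog_arm(
  plan=[0,0,0,0.1,0.6,0,255,0,0,0,0.1,1,0,255,0,0,0,0.1,1,0,255],
)

```text
time: 18.77
ee_pos: [0.6217, -0.039, 0.0386]
eef_rot: [0.028, 0.707, -0.028, 0.707]
wrist_force: [-0.0, -3.1, -0.6]
grip_width: -0.0004
```

Call:
jog_arm(
  plan=[0,0,0,0.1,0.6,0,255,0,0,0,0.1,1,0,255,0,0,0,0.1,1,0,255],
)

```text
time: 19.02
ee_pos: [0.6218, -0.0387, 0.0387]
eef_rot: [0.028, 0.706, -0.028, 0.707]
wrist_force: [0.2, -4.0, 0.2]
grip_width: -0.0002
```

Call:
jog_arm(
  plan=[0,0,0,0.1,0.6,0,255,0,0,0,0.1,1,0,255,0,0,0,0.1,1,0,255],
)

```text
time: 19.27
ee_pos: [0.6219, -0.0383, 0.0387]
eef_rot: [0.027, 0.706, -0.028, 0.707]
wrist_force: [0.4, -5.0, -1.1]
grip_width: 0.0001
```

The battery now bears on the buffer: the last two 1 mm steps moved only about 0.35 mm each, and the force rose from about 2.4 to 5 N. I'll back off, raise, and go behind the clamp tab.

Call:
jog_arm(
  plan=[0,0,0,-0.5,-6,0,255,0,0,0,-1.6,-20,0,255,0,0,0,-2,-25,30,255,0,0,0,-2,-25,65,255,0,0,0,-4,-50,95,255,0,0,0,-7,-85,95,255,0,0,0,-9,-120,95,255,0,0,0,-12,-150,95,255,0,0,0,-13,-170,95,255,0,0,0,-13,-170,95,255,0,0,0,-13,-170,95,255],
)

```text
time: 20.18
ee_pos: [0.6084, -0.2088, 0.1338]
eef_rot: [0.029, 0.706, -0.029, 0.707]
wrist_force: [0.6, 1.6, -0.9]
grip_width: 0.0001
```

```bash
python3 st.py; python3 - <<'E'
from h import *
for n in("top","side"):
    p=robot.get_image(n);P=cloud(p)*1000
    crop(p,*((170,120,290,200) if n=="top" else (170,130,290,250)),f"pics/{n[0]}9.png",6 if n=="top" else 5)
    th=np.radians(85.5);o=np.array([622.4,-19.5]);R=np.array([[np.cos(th),np.sin(th)],[-np.sin(th),np.cos(th)]])
    L=(P[...,:2]-o)@R.T;z=P[...,2]
    k=(abs(z-76)<5)&(abs(L[...,1])<36)&(L[...,0]>-60)&(L[...,0]<50)
    print(n,"batt lid",k.sum(),L[k].min(0),L[k].max(0),z[k].mean())
    k=(z>38)&(z<56)&(abs(L[...,0]+150)<30)&(abs(L[...,1])<35);print("clamp",k.sum(),L[k].min(0),L[k].max(0))
E
```

```text
carrier xy [-189.8   -0.9] F along [ 1.7 -0.5]
t 20.1833 pos mm [ 608.4 -208.8  133.8] jaw yaw -4.67 down [ 0.     0.001 -1.   ] F [ 0.6  1.6 -0.9] w 0.00011905083313413619 q [-0.22  0.4   0.65  1.59 -0.25  1.24  0.4 ]
top batt lid 207 [-10.1002419  -33.73534371] [49.73947948 33.08454114] 76.18958078222288Traceback (most recent call last):
  File "<stdin>", line 9, in <module>
    return umr_minimum(a, axis, None, out, keepdims, initial, where)
ValueError: zero-size array to reduction operation minimum which has no identity
```

View pics/t9.png

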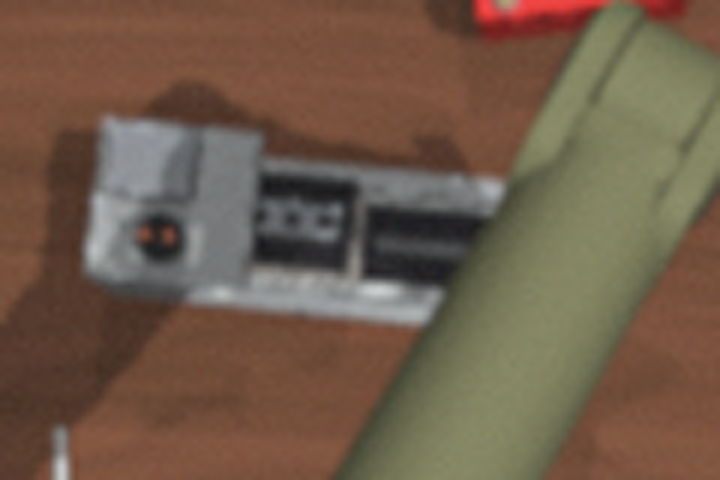

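Top view: the battery is under the shelf with its rear edge at col 358 (carrier x about -9), lid z 76, straight. Now I lower behind the tab.

Call:
jog_arm(
  plan=[0,0,0,-0.5,0,-30,255,0,0,0,-0.5,0,-55,255,0,0,0,-0.5,0,-70,255,0,0,0,-0.5,0,-73,255,0,0,0,-0.5,0,-73,255],
)

```text
time: 20.65
ee_pos: [0.6081, -0.2047, 0.0594]
eef_rot: [0.027, 0.707, -0.026, 0.706]
wrist_force: [-0.4, -0.6, 0.3]
grip_width: -0.0
```

```bash
python3 st.py; python3 - <<'E'
from h import *
p=robot.get_image("side");crop(p,170,130,290,250,"pics/s10.png",5)
E
```

```text
carrier xy [-185.7   -0.3] F along [-0.6  0.3]
t 20.65 pos mm [ 608.1 -204.7   59.4] jaw yaw -4.33 down [-0.002  0.002 -1.   ] F [-0.4 -0.6  0.3] w -3.235593149309112e-05 q [-0.2   0.47  0.62  1.66 -0.3   1.11  0.43]
```

View pics/s10.png

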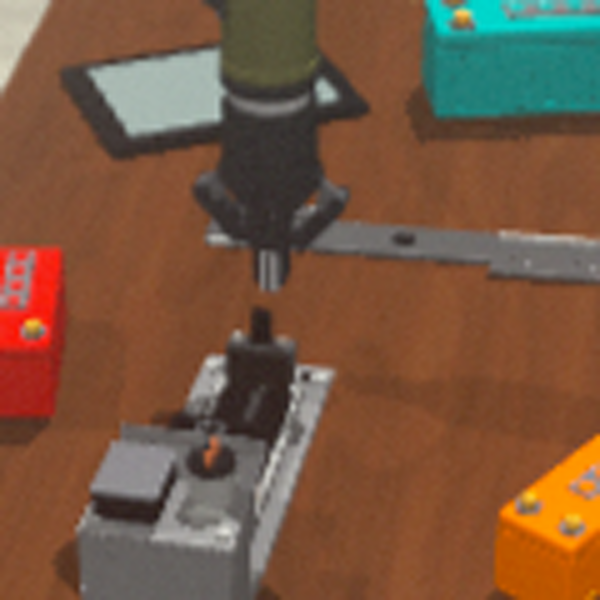

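Call:
jog_arm(
  plan=[0,0,0,0.3,4,0,255,0,0,0,0.6,8,0,255,0,0,0,1,13,0,255,0,0,0,1.4,19,0,255,0,0,0,2,26,0,255,0,0,0,2.6,33,0,255,0,0,0,3.2,40,0,255,0,0,0,3.7,47,0,255,0,0,0,4.2,54,0,255,0,0,0,4.7,60,0,255,0,0,0,5,64,0,255,0,0,0,5,65,0,255],
)

```text
time: 21.7
ee_pos: [0.6136, -0.1408, 0.0605]
eef_rot: [0.027, 0.707, -0.027, 0.707]
wrist_force: [0.0, 0.9, 0.4]
grip_width: -0.0002
```

```bash
python3 st.py; python3 - <<'E'
from h import *
p=robot.get_image("side");crop(p,170,130,290,250,"pics/s11.png",5)
E
```

```text
carrier xy [-121.7   -0.7] F along [0.9 0.1]
t 21.7 pos mm [ 613.6 -140.8   60.5] jaw yaw -4.41 down [-0.  0. -1.] F [0.  0.9 0.4] w -0.00017258593811109586 q [-0.3   0.44  0.61  1.69 -0.28  1.1   0.32]
```

View pics/s11.png

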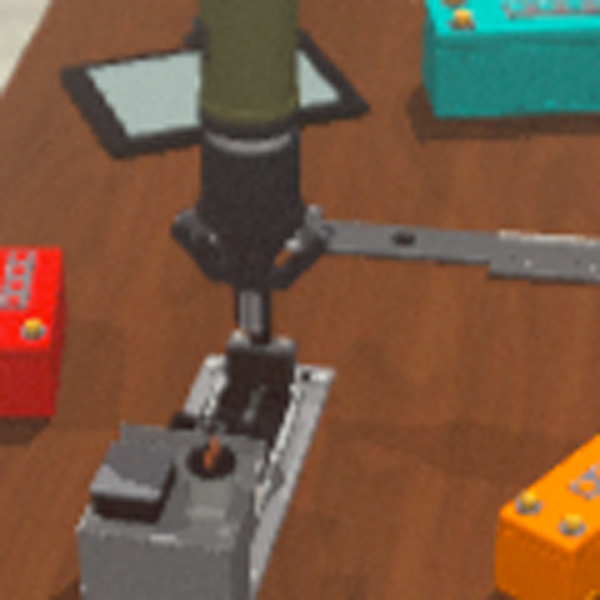

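```bash
python3 - <<'E'
from h import *
for n in("side","top"):
    p=robot.get_image(n);P=cloud(p)*1000
    crop(p,*((170,120,290,200) if n=="top" else (200,170,250,215)),f"pics/{n[0]}12.png",6 if n=="top" else 12)
    th=np.radians(85.5);o=np.array([622.4,-19.5]);R=np.array([[np.cos(th),np.sin(th)],[-np.sin(th),np.cos(th)]])
    L=(P[...,:2]-o)@R.T;z=P[...,2]
    for lo,hi in((20,44),(44,50),(50,60),(60,80),(80,100)):
        k=(z>lo)&(z<hi)&(abs(L[...,0]+120)<70)&(abs(L[...,1])<35)
        if k.sum(): print(n,lo,hi,k.sum(),np.round(np.percentile(L[k],[3,50,97],axis=0),0).tolist())
E
```

```text
side 20 44 75 [[-156.0, -27.0], [-140.0, 2.0], [-134.0, 27.0]]
side 44 50 26 [[-161.0, -25.0], [-147.0, 6.0], [-133.0, 24.0]]
side 50 60 16 [[-150.0, -21.0], [-146.0, -1.0], [-139.0, 20.0]]
side 60 80 4 [[-147.0, -5.0], [-144.0, 4.0], [-141.0, 7.0]]
side 80 100 20 [[-117.0, -11.0], [-113.0, -2.0], [-109.0, 11.0]]
top 20 44 17 [[-165.0, -17.0], [-162.0, 11.0], [-145.0, 28.0]]
top 44 50 21 [[-164.0, -16.0], [-153.0, 18.0], [-142.0, 27.0]]
top 50 60 3 [[-158.0, 17.0], [-154.0, 17.0], [-154.0, 21.0]]
top 60 80 8 [[-161.0, -4.0], [-158.0, 3.0], [-153.0, 7.0]]
```

View pics/s12.png

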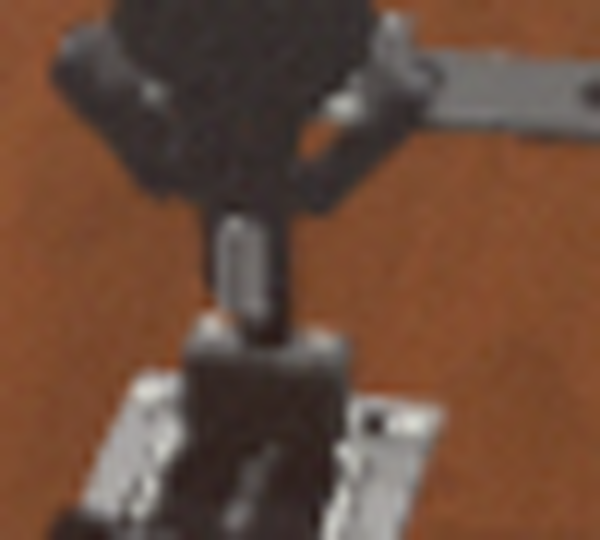

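View pics/t12.png

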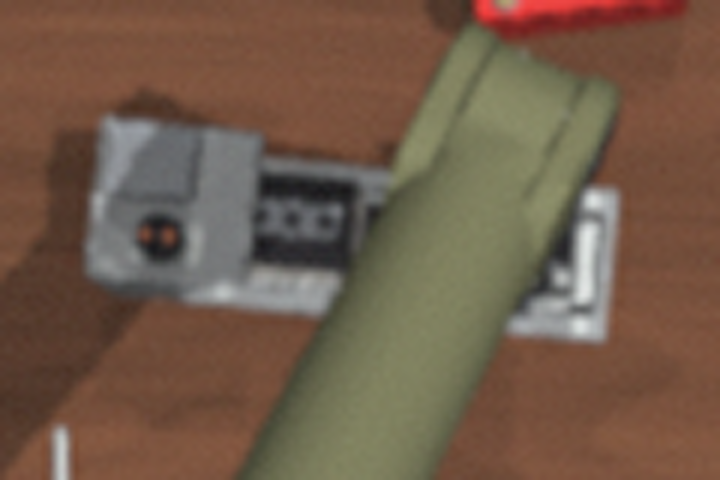

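```bash
python3 - <<'E'
from h import *
r=robot.observe();T=np.array(r["ee_pos"]);print(T)
p=robot.get_image("side");P=cloud(p)*1000
for dz in(-.008,0,.02): print(dz,pix(p,T+[0,0.01,dz]))
for v in range(184,206): print(v,[tuple(np.round(P[v,u]).astype(int)) for u in (219,221,223)])
E
```

```text
[ 0.61330801 -0.14246593  0.06066671]
-0.008 [219.81535469 201.9229221 ]
0 [219.7844788  200.25268374]
0.02 [219.70660234 196.03993841]
184 [(np.int64(617), np.int64(-141), np.int64(131)), (np.int64(607), np.int64(-132), np.int64(138)), (np.int64(599), np.int64(-125), np.int64(142))]
185 [(np.int64(617), np.int64(-140), np.int64(127)), (np.int64(606), np.int64(-125), np.int64(137)), (np.int64(598), np.int64(-123), np.int64(139))]
186 [(np.int64(616), np.int64(-139), np.int64(123)), (np.int64(607), np.int64(-131), np.int64(128)), (np.int64(600), np.int64(-131), np.int64(129))]
187 [(np.int64(615), np.int64(-131), np.int64(123)), (np.int64(608), np.int64(-134), np.int64(122)), (np.int64(601), np.int64(-140), np.int64(119))]
188 [(np.int64(616), np.int64(-133), np.int64(118)), (np.int64(607), np.int64(-126), np.int64(123)), (np.int64(600), np.int64(-133), np.int64(119))]
189 [(np.int64(616), np.int64(-134), np.int64(112)), (np.int64(607), np.int64(-130), np.int64(116)), (np.int64(600), np.int64(-133), np.int64(114))]
190 [(np.int64(616), np.int64(-137), np.int64(106)), (np.int64(608), n
[... 1575 characters left out ...]
151), np.int64(44)), (np.int64(612), np.int64(-156), np.int64(41)), (np.int64(378), np.int64(1290), np.int64(1038))]
202 [(np.int64(621), np.int64(-157), np.int64(35)), (np.int64(613), np.int64(-158), np.int64(35)), (np.int64(604), np.int64(-154), np.int64(39))]
203 [(np.int64(621), np.int64(-157), np.int64(30)), (np.int64(613), np.int64(-160), np.int64(29)), (np.int64(604), np.int64(-151), np.int64(36))]
204 [(np.int64(621), np.int64(-160), np.int64(23)), (np.int64(612), np.int64(-156), np.int64(27)), (np.int64(604), np.int64(-153), np.int64(29))]
205 [(np.int64(622), np.int64(-163), np.int64(16)), (np.int64(612), np.int64(-155), np.int64(23)), (np.int64(605), np.int64(-161), np.int64(19))]
```

```bash
python3 - <<'E'
from h import *
print(robot.tip_reach)
p=robot.get_image("side")
for T,lab in((np.array([.6081,-.2047,.0594]),"s10 tip row 188"),(np.array([.6139,-.1386,.1334]),"s5 tip row ~181 (255/5+130)")):
    print(lab,[(dz,np.round(pix(p,T+[0,0,dz/1000]),1).tolist()) for dz in(-8,0,10,20,30)])
E
```

```text
0.008
s10 tip row 188 [(-8, [223.8, 192.4]), (0, [223.8, 190.8]), (10, [223.7, 188.7]), (20, [223.7, 186.6]), (30, [223.7, 184.6])]
s5 tip row ~181 (255/5+130) [(-8, [219.6, 185.6]), (0, [219.6, 183.8]), (10, [219.5, 181.6]), (20, [219.5, 179.4]), (30, [219.5, 177.2])]
```

The side depth shows the shut fingers end about 20 mm above the TCP (finger bottom z≈84), not 8 mm below. So they passed over the tab: it still stands untouched at (608,-163), z 50–72. I'll go back over it and lower further.

Call:
jog_arm(
  plan=[0,0,0,0,0,25,255,0,0,0,-1,-15,25,255,0,0,0,-3,-40,25,255,0,0,0,-5,-62,25,255,0,0,0,-5.5,-70,25,255,0,0,0,-5.5,-70,25,255,0,0,0,-5.5,-70,0,255,0,0,0,-5.5,-70,-20,255,0,0,0,-5.5,-70,-31,255,0,0,0,-5.5,-70,-31,255,0,0,0,-5.5,-70,-31,255],
)

```text
time: 22.87
ee_pos: [0.6079, -0.211, 0.0293]
eef_rot: [0.027, 0.707, -0.027, 0.706]
wrist_force: [0.3, -0.1, 0.4]
grip_width: 0.0
```

```bash
python3 st.py; python3 - <<'E'
from h import *
p=robot.get_image("side");crop(p,195,165,255,215,"pics/s13.png",12)
P=cloud(p)*1000
for v in range(184,204,1): print(v,[tuple(np.round(P[v,u]).astype(int).tolist()) for u in (221,223,225)])
E
```

```text
carrier xy [-192.    -0.5] F along [-0.1 -0.3]
t 22.8667 pos mm [ 607.9 -211.    29.3] jaw yaw -4.42 down [-0.001  0.001 -1.   ] F [ 0.3 -0.1  0.4] w 3.0860347374080675e-07 q [-0.18  0.51  0.61  1.68 -0.33  1.06  0.46]
184 [(619, -202, 93), (610, -199, 96), (601, -195, 99)]
185 [(618, -200, 89), (611, -202, 89), (601, -193, 95)]
186 [(619, -206, 81), (610, -196, 88), (602, -199, 87)]
187 [(618, -199, 80), (610, -198, 82), (603, -206, 77)]
188 [(620, -212, 67), (610, -198, 77), (603, -204, 74)]
189 [(621, -213, 62), (611, -206, 67), (603, -206, 67)]
190 [(620, -211, 58), (611, -204, 64), (602, -200, 67)]
191 [(615, -178, 75), (610, -198, 62), (601, -195, 65)]
192 [(614, -172, 74), (606, -173, 74), (602, -199, 58)]
193 [(613, -164, 75), (605, -167, 73), (602, -195, 55)]
194 [(613, -165, 69), (605, -167, 69), (613, -269, 2)]
195 [(614, -170, 61), (606, -168, 63), (612, -265, -1)]
196 [(613, -162, 61), (605, -163, 61), (611, -254, 1)]
197 [(613, -160, 58), (606, -167, 54), (600, -182, 44)]
198 [(613, -164, 51), (605, -161, 53), (598, -172, 46)]
199 [(615, -171, 41), (606, -167, 44), (598, -167, 45)]
200 [(611, -151, 49), (605, -160, 44), (596, -159, 46)]
201 [(613, -159, 39), (604, -157, 42), (596, -156, 42)]
202 [(614, -163, 31), (605, -162, 33), (597, -164, 32)]
203 [(612, -151, 35), (604, -154, 33), (595, -150, 37)]
```

View pics/s13.png

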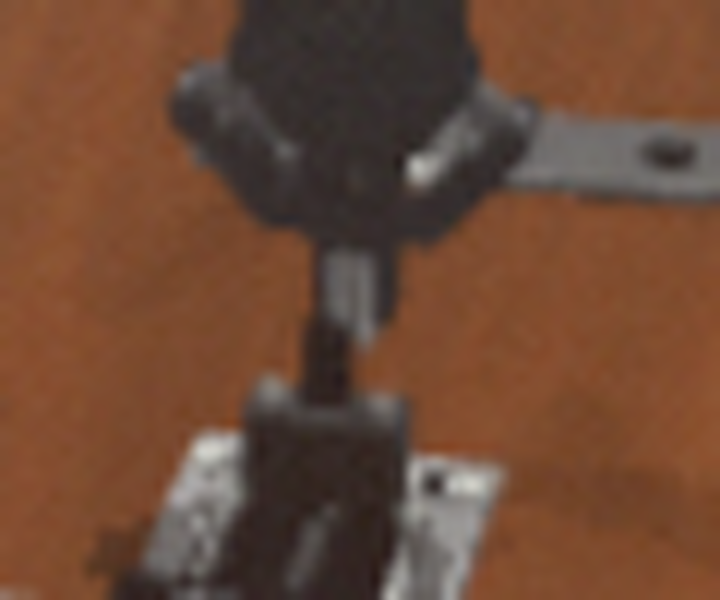

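Tips are now at z≈55, behind the tab (tab at crop (325,360)) and overlapping it by about 20 mm. Push.

Call:
jog_arm(
  plan=[0,0,0,0.3,5,0,255,0,0,0,0.7,10,0,255,0,0,0,1,14,0,255,0,0,0,1.4,18,0,255,0,0,0,1.8,23,0,255,0,0,0,2.2,28,0,255,0,0,0,2.6,34,0,255,0,0,0,3.1,40,0,255,0,0,0,3.6,46,0,255,0,0,0,4.1,52,0,255,0,0,0,4.6,58,0,255,0,0,0,5,64,0,255],
)

```text
time: 23.92
ee_pos: [0.6128, -0.1531, 0.0303]
eef_rot: [0.026, 0.706, -0.031, 0.707]
wrist_force: [-0.2, -8.6, -0.8]
grip_width: -0.0
```

```bash
python3 st.py; cat > cl.py <<'E'
from h import *
import sys
th=np.radians(85.5);o=np.array([622.4,-19.5]);R=np.array([[np.cos(th),np.sin(th)],[-np.sin(th),np.cos(th)]])
for n in("side","top"):
    p=robot.get_image(n);P=cloud(p)*1000
    crop(p,*((170,120,290,200) if n=="top" else (170,130,290,250)),f"pics/{n[0]}{sys.argv[1]}.png",6 if n=="top" else 5)
    L=(P[...,:2]-o)@R.T;z=P[...,2]
    for lo,hi in((20,42),(42,50)):
        k=(z>lo)&(z<hi)&(L[...,0]>-180)&(L[...,0]<0)&(abs(L[...,1])<27)
        if k.sum(): print(n,lo,hi,k.sum(),np.round(np.percentile(L[k],[3,50,97],axis=0),0).tolist())
E
python3 cl.py 14
```

```text
carrier xy [-134.    -0.9] F along [-8.5 -0.5]
t 23.9167 pos mm [ 612.8 -153.1   30.3] jaw yaw -4.66 down [ 0.002 -0.007 -1.   ] F [-0.2 -8.6 -0.8] w -3.422317541902027e-05 q [-0.28  0.48  0.61  1.71 -0.3   1.04  0.35]
side 20 42 62 [[-110.0, -25.0], [-101.0, -1.0], [-94.0, 25.0]]
side 42 50 44 [[-122.0, -26.0], [-107.0, 5.0], [-97.0, 25.0]]
top 20 42 7 [[-10.0, -21.0], [-10.0, -12.0], [-10.0, 23.0]]
top 42 50 3 [[-11.0, -23.0], [-10.0, 9.0], [-10.0, 13.0]]
```

View pics/s14.png

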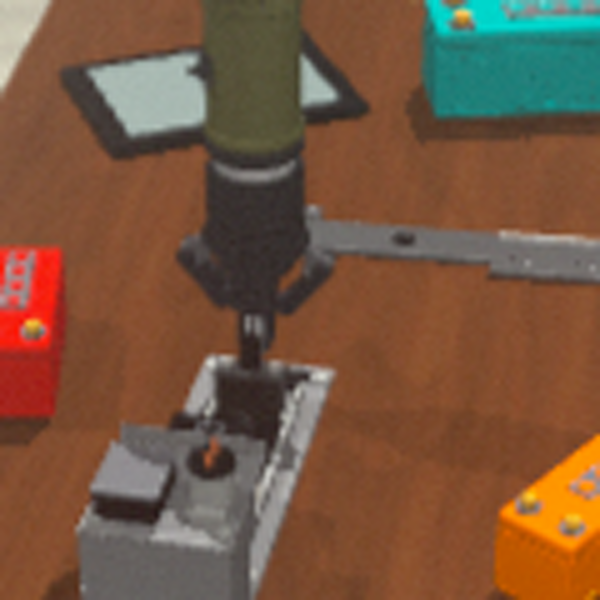

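The clamp is moving with 8.6 N, as expected. Its face is at about -100, and the battery's rear is at about -9.

Call:
jog_arm(
  plan=[0,0,0,0.5,6,0,255,0,0,0,1,12,0,255,0,0,0,1.4,18,0,255,0,0,0,1.9,24,0,255,0,0,0,2.4,30,0,255,0,0,0,2.8,36,0,255,0,0,0,3.3,42,0,255,0,0,0,3.8,48,0,255,0,0,0,4.2,54,0,255,0,0,0,4.7,60,0,255,0,0,0,5.1,65,0,255,0,0,0,5.4,68,0,255],
)

```text
time: 25.02
ee_pos: [0.618, -0.0844, 0.0303]
eef_rot: [0.027, 0.706, -0.03, 0.707]
wrist_force: [-0.9, -8.5, 2.0]
grip_width: 0.0001
```

```bash
python3 st.py; python3 cl.py 15
```

```text
carrier xy [-65.1  -0.7] F along [-8.6  0.3]
t 25.0167 pos mm [618.  -84.4  30.3] jaw yaw -4.62 down [ 0.001 -0.006 -1.   ] F [-0.9 -8.5  2. ] w 5.136027826966995e-05 q [-0.38  0.46  0.59  1.73 -0.29  1.04  0.23]
side 20 42 4 [[-53.0, 24.0], [-38.0, 26.0], [-32.0, 27.0]]
side 42 50 16 [[-55.0, -19.0], [-48.0, 10.0], [-42.0, 25.0]]
```

View pics/s15.png

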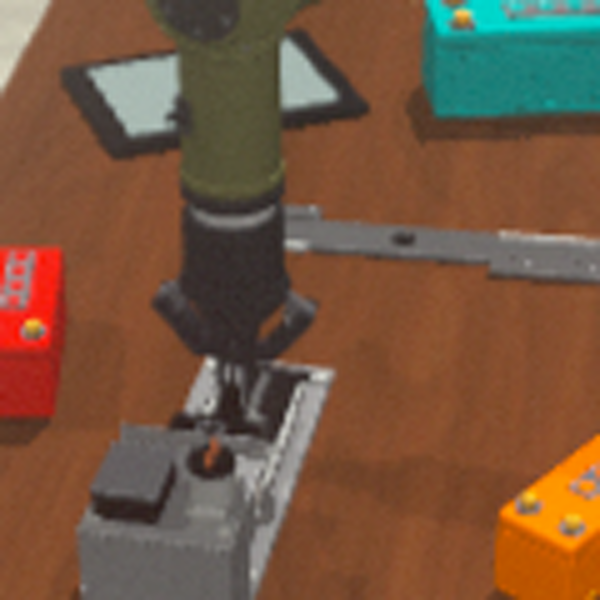

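Call:
jog_arm(
  plan=[0,0,0,0.2,3,0,255,0,0,0,0.5,6,0,255,0,0,0,0.7,9,0,255,0,0,0,0.9,12,0,255,0,0,0,1.1,14,0,255,0,0,0,1.2,15,0,255,0,0,0,1.3,16,0,255],
)

```text
time: 25.7
ee_pos: [0.6191, -0.0689, 0.0303]
eef_rot: [0.027, 0.706, -0.031, 0.707]
wrist_force: [-1.9, -8.0, 1.4]
grip_width: 0.0001
```

```bash
python3 st.py
```

```text
carrier xy [-49.5  -0.6] F along [-8.2  1.3]
t 25.7 pos mm [619.1 -68.9  30.3] jaw yaw -4.65 down [ 0.    -0.006 -1.   ] F [-1.9 -8.   1.4] w 9.849678146558361e-05 q [-0.41  0.46  0.59  1.73 -0.28  1.04  0.2 ]
```

Call:
jog_arm(
  plan=[0,0,0,0.1,1,0,255,0,0,0,0.2,2,0,255,0,0,0,0.2,3,0,255],
)

```text
time: 25.95
ee_pos: [0.6193, -0.0661, 0.0303]
eef_rot: [0.027, 0.706, -0.031, 0.707]
wrist_force: [-1.5, -7.4, 1.0]
grip_width: -0.0005
```

Call:
jog_arm(
  plan=[0,0,0,0.1,1,0,255,0,0,0,0.2,2,0,255,0,0,0,0.2,2,0,255],
)

```text
time: 26.2
ee_pos: [0.6195, -0.0638, 0.0302]
eef_rot: [0.027, 0.706, -0.031, 0.707]
wrist_force: [-0.4, -7.6, 2.0]
grip_width: 0.0001
```

Call:
jog_arm(
  plan=[0,0,0,0.1,1,0,255,0,0,0,0.1,1.5,0,255,0,0,0,0.1,1.5,0,255],
)

```text
time: 26.45
ee_pos: [0.6196, -0.0624, 0.0303]
eef_rot: [0.027, 0.706, -0.031, 0.707]
wrist_force: [-1.5, -7.8, 1.9]
grip_width: -0.0003
```

Call:
jog_arm(
  plan=[0,0,0,0.1,1,0,255,0,0,0,0.1,1,0,255,0,0,0,0.1,1,0,255],
)

```text
time: 26.7
ee_pos: [0.6197, -0.0614, 0.0303]
eef_rot: [0.027, 0.706, -0.031, 0.707]
wrist_force: [-1.4, -7.7, 2.2]
grip_width: 0.0
```

Call:
jog_arm(
  plan=[0,0,0,0.1,1,0,255,0,0,0,0.1,1,0,255,0,0,0,0.1,1,0,255],
)

```text
time: 26.95
ee_pos: [0.6198, -0.0605, 0.0303]
eef_rot: [0.027, 0.706, -0.031, 0.707]
wrist_force: [-1.8, -8.0, 2.2]
grip_width: 0.0001
```

Call:
jog_arm(
  plan=[0,0,0,0.1,1,0,255,0,0,0,0.1,1,0,255,0,0,0,0.1,1,0,255],
)

```text
time: 27.2
ee_pos: [0.6198, -0.0605, 0.0302]
eef_rot: [0.027, 0.706, -0.031, 0.707]
wrist_force: [-1.7, -9.1, 1.5]
grip_width: -0.0003
```

Call:
jog_arm(
  plan=[0,0,0,0.1,1,0,255,0,0,0,0.1,1,0,255,0,0,0,0.1,1,0,255],
)

```text
time: 27.45
ee_pos: [0.6198, -0.0605, 0.0303]
eef_rot: [0.026, 0.706, -0.032, 0.707]
wrist_force: [-2.1, -10.8, 2.4]
grip_width: -0.0001
```

Contact: position has stalled and force is rising about 1.5 N per mm commanded.

Call:
jog_arm(
  plan=[0,0,0,0.1,1,0,255,0,0,0,0.2,2,0,255,0,0,0,0.2,2,0,255,0,0,0,0.2,2,0,255],
)

```text
time: 27.78
ee_pos: [0.6197, -0.0603, 0.0303]
eef_rot: [0.026, 0.706, -0.033, 0.707]
wrist_force: [-1.2, -14.0, 1.6]
grip_width: 0.0001
```

```bash
cat > fa.py <<'E'
from h import *
th=np.radians(85.5);u=np.array([np.cos(th),np.sin(th),0]);A=[]
for i in range(8): robot.get_image("side");r=robot.observe();A.append(np.r_[np.dot(u,r["wrist_force"]),np.linalg.norm(r["wrist_force"]),np.array(r["ee_pos"])*1000])
print(r["time"],np.round(np.mean(A,0),2),np.round(np.std(A,0),2))
E
python3 fa.py
```

```text
28.1833 [-13.08  13.22 619.77 -60.28  30.31] [0.38 0.39 0.02 0.02 0.02]
```

Call:
jog_arm(
  plan=[0,0,0,0.1,1,0,255,0,0,0,0.1,1.5,0,255,0,0,0,0.2,2,0,255,0,0,0,0.2,2,0,255],
)

```text
time: 28.52
ee_pos: [0.6198, -0.06, 0.0303]
eef_rot: [0.026, 0.706, -0.034, 0.707]
wrist_force: [-2.2, -15.1, 1.2]
grip_width: -0.0003
```

```bash
python3 fa.py
```

```text
28.9167 [-15.94  16.1  619.79 -59.95  30.33] [0.5  0.48 0.02 0.02 0.01]
```

Call:
jog_arm(
  plan=[0,0,0,0.1,0.5,0,255,0,0,0,0.1,0.9,0,255,0,0,0,0.1,0.9,0,255],
)

```text
time: 29.17
ee_pos: [0.6198, -0.0597, 0.0303]
eef_rot: [0.026, 0.706, -0.034, 0.707]
wrist_force: [-1.9, -16.9, 2.0]
grip_width: -0.0001
```

```bash
python3 fa.py
```

```text
29.5667 [-16.99  17.17 619.8  -59.78  30.35] [0.57 0.56 0.02 0.02 0.02]
```

17.0 N, mid-range. Back off and raise.

Call:
jog_arm(
  plan=[0,0,0,-0.4,-5,0,255,0,0,0,-0.8,-10,0,255,0,0,0,-1.6,-20,0,255,0,0,0,-2.4,-30,0,255,0,0,0,-2.8,-36,0,255,0,0,0,-2.8,-36,25,255,0,0,0,-2.8,-36,60,255,0,0,0,-2.8,-36,95,255,0,0,0,-2.8,-70,125,255,0,0,0,-2.8,-110,140,255,0,0,0,-2.8,-150,150,255,0,0,0,-2.8,-180,150,255],
)

```text
time: 30.57
ee_pos: [0.6192, -0.2322, 0.1833]
eef_rot: [0.027, 0.705, -0.028, 0.708]
wrist_force: [0.4, -0.5, 0.4]
grip_width: -0.0001
```

```bash
python3 st.py; python3 cl.py 16; python3 - <<'E'
from h import *
th=np.radians(85.5);o=np.array([622.4,-19.5]);R=np.array([[np.cos(th),np.sin(th)],[-np.sin(th),np.cos(th)]])
p=robot.get_image("top");P=cloud(p)*1000;L=(P[...,:2]-o)@R.T;z=P[...,2]
k=(abs(z-76)<5)&(abs(L[...,1])<36)&(abs(L[...,1])>12)&(L[...,0]>-60)&(L[...,0]<50);print("lid",k.sum(),L[k].min(0),L[k].max(0),z[k].mean())
k=(abs(z-46)<5)&(abs(L[...,1])<36)&(L[...,0]>-60)&(L[...,0]<50);print("clamp",k.sum(),L[k].min(0),L[k].max(0))
E
```

```text
carrier xy [-212.2  -13.5] F along [-0.4 -0.4]
t 30.5667 pos mm [ 619.2 -232.2  183.3] jaw yaw -4.49 down [ 0.005 -0.002 -1.   ] F [ 0.4 -0.5  0.4] w -8.621583328374318e-05 q [-0.2   0.41  0.69  1.49 -0.26  1.33  0.43]
side 42 50 1 [[-27.0, 25.0], [-27.0, 25.0], [-27.0, 25.0]]
top 20 42 11 [[-35.0, -18.0], [-32.0, 15.0], [-12.0, 26.0]]
top 42 50 48 [[-34.0, -26.0], [-20.0, 4.0], [-10.0, 25.0]]
lid 123 [ -9.5828562 -32.875573 ] [49.47719465 33.70338624] 76.3640503778844
clamp 62 [-34.00656091 -29.95988657] [17.25290713 32.8822017 ]
```

View pics/t16.png

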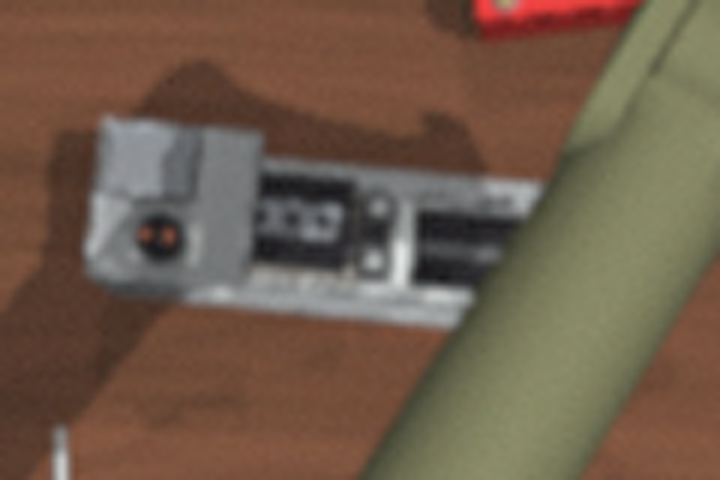

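View pics/s16.png

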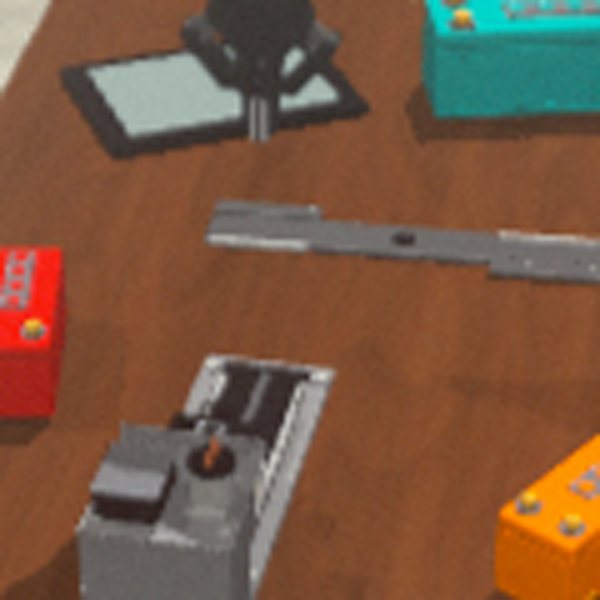

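The clamp block sits against the battery's rear at (358,230). Both are at carrier x of about -10, the lid is level, and the robot is clear. Handing in.

Call:
jog_arm(
  plan=[0,0,0,0,0,0,255,0,0,0,0,0,0,255],
)

```text
time: 30.88
ee_pos: [0.6185, -0.2268, 0.179]
eef_rot: [0.027, 0.707, -0.026, 0.706]
wrist_force: [-0.3, 0.2, -0.3]
grip_width: 0.0001
```

```bash
python3 -c "
from cell import robot
print(robot.finish_job())"
```

```text
the job is handed in; nothing more can be done
None
```

The battery is in the carrier under the shelf, held between the buffer and the clamp, and I handed the job in at about 31 s of the 67 s allowed.

- **Which battery:** I took the smaller of the two black-lidded, light-cased batteries, about 149 x 66 mm.
- **Placing:** I set it down in the tray in front of the shelf, terminals towards the shelf. With the fingers shut, I then pushed it in from behind until it bore on the buffer, where the push rose from about 2.4 N to 5 N and the movement stalled.
- **Clamp:** I pushed the clamp up against the battery to 17.0 N (average of 8 readings), then backed off.
- **Last checks:**
  - The battery's rear edge and the clamp's face are both at carrier x of about -10 mm.
  - The lid is at z 76 mm, so the battery stands flat on the tray floor.
  - The robot was touching nothing and read about 0 N.
  - I never went near the wheel, blade or screwdriver, but did not measure them again at the end.
- **What disagreed:**
  - The shut fingertips showed in the depth pictures about 20–25 mm above the TCP, while `robot.tip_reach` puts them 8 mm below it. Because of this my first clamp push passed over the tab without moving it, and I repeated it lower.
  - One move call was refused for a wrong count of numbers, and nothing moved.
- **Not seen directly:** The terminals are hidden under the shelf. That they stayed clear of it rests on the lid height, which leaves about 8 mm.

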